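# Square a plaster mould and wind the carving vise shut on it

## Task

The plaster press mould lies askew on the bed of the carving vise. Push its free corner so that it turns about the peg at its opposite corner until its back long side lies flat against both steel pegs; then wind the crank clockwise (seen from the crank's end of the vise) until the sliding jaw holds the mould firmly against the pegs, and let go of the crank. Do not let the jaw touch the mould while it is still askew, or it chips, and leave the other things on the bench where they are.

Things in the scene. Friction and masses are not known exactly. Their poses are not given: they have to be found in the camera images.
- vise: Carving vise fixed to the bench: wooden block with flat steel bed, bed top at z 60 mm. Origin at bench height; +x runs from the crank (near right end) to the pegs, y left, z up. In its frame, mm: bed x -80..129, y -65..65; bearing block x -75..-45, y -65..65, up to z 130. Between bearing block and pegs all is open above.
- peg_left (a point): Foot, on the bed, of the left (+y) of two upright steel pegs, 24 mm across, 46 mm tall, at x 112, y 34 in the vise's frame (mm): the face toward the crank is at x 100.
- peg_right (a point): Foot of the other, equal peg, at x 112, y -34 mm in the vise's frame.
- rest_bar (a point): Centre of the wooden hand-rest bar over the crank, along y. In the vise's frame, mm: x -117..-83, y -95..95, z 232..248. Its two 12 mm posts stand at x -78, y 85 and -85 (top bent to x -108), their feet 40 mm long in y, out to y 97 and -97. It blocks a vertical tool over the crank handle; a tool leaning back 35 to 40 degrees (its wrist toward the vise's -x) clears it.
- mould: Loose white plaster mould, flat block 60 (x) x 120 (y) x 26 mm (z), about 0.25 kg, origin at the centre of its underside, lying on the bed. Starts 0.2 to 0.3 rad clockwise (from above) of square, its far side within 7 mm of the left peg; free corner: near right (-x, -y). If it turns too far and leaves the left peg, push its near left end as well. Squared, its origin is at x 70 mm in the vise's frame.
- jaw (a joint): Sliding jaw's position, m along the vise's +x; 0 = its face at x 0 of the vise. The crank drives it, 0.0047746 m per rad (30 mm a turn). Starts within 7 mm of 0, meets a squared mould at 0.040, travel ends at 0.046. The steel jaw is 36 mm wide (y -18..18), 22 mm thick, and reaches from the bed to 50 mm above it.
- jaw_face (a point): Point on the middle of the jaw's working face, 73 mm above the bench (half the mould's height); moves with the jaw.
- crank (a joint): Crank angle, rad, about the vise's +x axis through x -80, y 0, z 90 mm. 0 = handle straight above the axis; grows clockwise seen from the crank's end (left, up, right, down) and closes the jaw. Starts at -1.3 to 1.3; about 8.4 grips a squared mould, 8.7 grips it firmly. Takes 2 to 3 N at the handle; stays where it is left, also when clamped.
- handle_mid (a point): Middle of the crank's dark wooden handle: bar 22 mm thick, 56 mm long, parallel to the vise's x axis (x -142..-86 mm in its frame), 40 mm from the crank's axis: at y = -40 sin(crank), z = 90 + 40 cos(crank). It revolves freely on its pin, so it can stay gripped all round without turning the hand.
- rib_kidney: Bystander: the kidney-shaped wooden rib, 70 x 110 x 8 mm, loose on the bench; origin at the centre of its underside.
- rib_square: Bystander: the square wooden rib, 60 x 98 x 8 mm, loose on the bench; origin at the centre of its underside.
- hump_mould: Bystander: the wooden hump mould, 72 x 72 x 34 mm, loose on the bench; origin at the centre of its underside.

How it is judged:
By the outcome, as a careful person would: the job done as asked, in the order asked, and still so for the second after the job is handed in, with the robot touching nothing.
It also fails if it takes over 61 s, if anything falls off the work surface, if the arm or the gripper's body presses on something with over 40 N, if the wrist force passes 120 N, or if a joint passes its speed limit or range.

## Robot

A 6-joint arm with a two-finger parallel gripper is mounted at the origin on the work surface; the furniture and walls round the work are solid. World frame = base frame: x ahead of the robot, y to its left, z up, the work surface at z = 0. Lengths are in mm, angles in rad, forces in N, time in s.
With the tool pointing down it reaches from about 375 to 825 mm from the base axis. Payload 5.5 kg.
Tool frame: the origin (TCP) lies midway between the tips of the shut fingers; the grasp point (between the pads) lies 19 mm behind it; z points along the fingers, x is the direction in which the jaws open and shut, and the axes are right-handed (so a half turn about z gives the same grasp; the last joint's range is limited). The gripper opens to 85 mm and grips with 20 to 120 N. Pads are 22 mm wide; open, the fingers measure 114 mm over their backs; the gripper's body (76 mm by 85 mm) begins 54 mm behind the grasp point. The pads swing forward as they close: fully open they stand 13 mm farther back than shut.
Start: joints at [-1.329, 0.314, -0.047, 1.21, 0, 1.571], TCP at [143.667, -582.541, 231.299] pointing down, gripper open.
Joint ranges: [-2.67, 2.67], [-0.69, 1.73], [-1.03, 1.25], [-2.08, 2.16], [-1.42, 1.45], [-3.14, 3.14]. Speed limits (rad/s): [2.39, 2.39, 3.01, 3.14, 3.14, 3.14].

## Interface

Orientations are given as a unit quaternion [w, x, y, z].
In Python, from station import get_obs, imaging, arm, finder gives the robot as it stands.
- The arm moves only by the shell command python3 -m creep 'ROWS'. ROWS is JSON, a list of rows, each a list of 3 entries, a list of its own where there are three numbers: the turn, a rotation vector about the tool's x, y, z in rad, then the shift along the tool's x, y, z in cm, then the closure in counts, from 0 (fully open) to 255 (shut). In form: [[[rx, ry, rz], [x, y, z], jaw], ...]. A call has 1 to 12 rows; each row is the pose to reach, as a shift and turn from the pose commanded when the call began, along the tool's axes at that moment; what a row does not reach only later rows make up. A row lasts 1/8 s, in which the tool goes at most 62.5 mm and 10.7 degrees, less where a joint would pass 70% of its speed; a pose out of reach is approached as far as the arm can. A call with a gripper value outside its range is refused whole. The fingers move at their own pace and stop on an object; the grip force is fixed at half the most. Time passes only in rows, so rows that repeat a pose let the fingers close. It gives the time, the measured TCP pose, the force and the opening at its end, in the units of the state.
- get_obs(): the state, without advancing time (a new reading comes with each control period).
- imaging.grab_frame(name): name is "scene" or "top" or "wrist"; returns a dict with "img" (384x512x3 uint8, blue, green, red), "range_z" (384x512 float32, mm along the optical axis (not along the pixel's ray), 0 where there is no reading), "K" (3x3 intrinsics, pixels), "R" (3x3) and "t" (3): a world point X has camera coordinates R X + t; the wrist camera has in their place "tool_from_camera" (4x4, takes a point from camera to tool coordinates, whose origin is the TCP and whose axes are the tool frame's). Camera axes: x right, y down, z forward; pixel columns grow to the right and rows downward; lengths in mm; the calibration is good to about 2 mm. A picture is of the moment at which its call begins: read the wrist's pose just before it.
- arm.job_done(): hands the job in, once; it reports no verdict.
Trained networks look in a picture, given as the dict that the camera call returned (one of the last four; its "shot" number tells which), for a name from the list of things; names that differ only in an ending like _2 or _b are one class to them, and where a whole thing is asked for, a point or a joint stands for the part that bears it (a point fixed in the world has none). Each returns a list of dicts, best first, with "p" (0 to 1); they miss things now and then, are a little off and sometimes report something else, mostly with a low value. They report only what shows in the picture. A call takes as long as a camera call.
- finder.search_frame(target, picture): "uv" ([column, row] in pixels, amid what is visible of it).
- finder.trace(target, picture): "mask" (384x512 bool, what is visible of it) and "uv" ([column, row] in pixels, amid what is visible of it).
The state is a dict: "t": time; "q": joint angles; "joint_vel": joint speeds; "joint_efforts": joint torques, N m; "ee_pos": TCP position; "orientation": TCP orientation; "ft_force": force on the tool from outside, world axes, zero at the start; "moment": the same for the moment, N m; "width": finger opening in mm.
Only numpy, scipy, OpenCV 4.12 (cv2) and the standard library are available. Lean on these libraries where they do the work, as an engineer would, in place of code of your own. Each camera call takes 0.05 s, during which the arm holds its last target.

## Working session

There is one attempt and no reset: what is moved stays moved. The work goes in short steps, Python scripts to look and compute and a shell command to move; the robot and the scene stay as the last step left them, time stands still between calls to the robot, and variables do not carry over. Pictures are saved under pics/ and viewed, and the job is handed in when it is done.

```bash
ls; mkdir -p pics; python3 - <<'E'
from station import get_obs, imaging, arm, finder
import cv2,numpy as np
print(get_obs())
for n in ["scene","top","wrist"]:
    f=imaging.grab_frame(n); cv2.imwrite(f"pics/{n}0.png",f["img"]); print(n,f["K"],f.get("R"),f.get("t"),f.get("tool_from_camera"))
E
```

```text
pics
{'t': 0.0, 'q': array([-1.32899764e+00,  3.14251343e-01, -4.80417989e-02,  1.21021693e+00,
        7.85342360e-06,  1.57083220e+00]), 'joint_vel': array([ 0.00119455,  0.00063084,  0.00082932,  0.00025503, -0.00062321,
        0.00171993]), 'joint_efforts': array([-1.12823298e-03, -5.39594722e+01,  3.39745903e+01,  1.93039473e-02,
       -1.86075208e-04, -1.24016658e-06]), 'ee_pos': array([ 143.536072  , -581.9929379 ,  230.43574006]), 'orientation': array([-5.31481135e-04,  7.87214593e-01, -6.16678563e-01, -6.72139035e-04]), 'ft_force': array([-0.26037013,  0.28839511,  0.24942546]), 'moment': array([ 0.06884745, -0.05888043,  0.04375628]), 'width': 85.10188260090094}
scene [[427.15811455   0.         250.82411699]
 [  0.         427.15811455 184.09294968]
 [  0.           0.           1.        ]] [[ 0.99350381 -0.11377997  0.00207275]
 [-0.06228881 -0.55895628 -0.82685427]
 [ 0.09523803  0.82135376 -0.56241241]] [-505.9742818   143.08512194 1202.54940674] None
top [[364.65583175   0.         255.44584655]
 [  0.         364.65583175 193.15797296]
 [  0.           0.           1.        ]] [[-0.01448339 -0.99921463 -0.03688295]
 [-0.99543478  0.0178892  -0.09375274]
 [ 0.09433892  0.03535671 -0.99491209]] [  18.02411759  505.50170101 1093.51183839] None
wrist [[306.48514099   0.         255.68673698]
 [  0.         306.48514099 187.88556893]
 [  0.           0.           1.        ]] None None [[ 9.99999999e-01 -4.32545063e-05 -8.46379010e-06 -1.31083159e-02]
 [ 4.38449327e-05  9.56683305e-01  2.91130644e-01 -7.56940425e+01]
 [-4.49554560e-06 -2.91130645e-01  9.56683306e-01 -1.41736642e+02]
 [ 0.00000000e+00  0.00000000e+00  0.00000000e+00  1.00000000e+00]]
```

View pics/scene0.png

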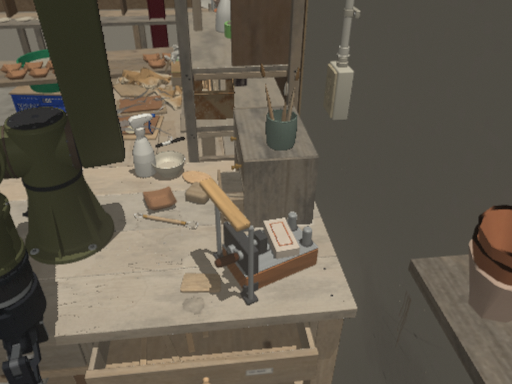

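View pics/top0.png

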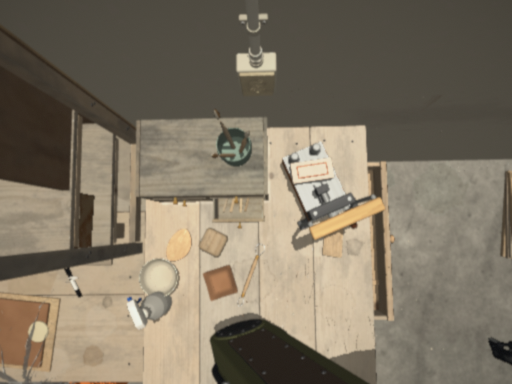

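View pics/wrist0.png

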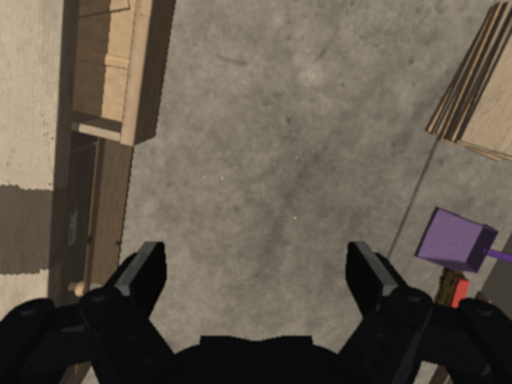

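```bash
cat > h.py <<'E'
from station import get_obs, imaging, arm, finder
import cv2,numpy as np
def back(f,uv,z=None):
    u,v=uv; K=f["K"];R=f["R"];t=f["t"]
    d=np.linalg.inv(K)@np.array([u,v,1.])
    if z is None:
        r=f["range_z"][int(round(v)),int(round(u))]; return R.T@(d*r-t)
    o=-R.T@t; w=R.T@d; s=(z-o[2])/w[2]; return o+s*w
def proj(f,X):
    c=f["R"]@np.asarray(X,float)+f["t"]; p=f["K"]@c; return p[:2]/p[2]
E
python3 - <<'E'
from h import *
np.set_printoptions(precision=1,suppress=True)
for n in ["scene","top"]:
    f=imaging.grab_frame(n)
    for tg in ["vise","peg_left","peg_right","rest_bar","mould","jaw_face","jaw","crank","handle_mid","rib_kidney","rib_square","hump_mould"]:
        for r in finder.search_frame(tg,f)[:2]:
            print(n,tg,round(r["p"],2),np.array(r["uv"]),back(f,r["uv"]))
    im=f["img"]
    c=im[120:260,260:400] if n=="top" else im[160:320,170:340]
    cv2.imwrite(f"pics/{n}_crop.png",cv2.resize(c,None,fx=4 if n=="top" else 3.5,fy=4 if n=="top" else 3.5,interpolation=cv2.INTER_CUBIC))
E
```

```text
scene vise 0.71 [250.1 250.9] [ 473.6 -294.8  163.9]
scene peg_left 0.97 [249.8 254. ] [ 473.  -294.5  154.7]
scene peg_left 0.49 [194.5 176.9] [347.3 247.6   8.7]
scene peg_right 0.94 [250.4 250.8] [ 474.3 -294.8  164.1]
scene mould 0.96 [278.7 237.4] [ 559.1 -173.4   87.5]
scene jaw_face 0.77 [260.3 239.4] [ 508.9 -200.9  110.2]
scene jaw 0.74 [260.1 241.7] [ 508.4 -201.8  103.7]
scene crank 0.81 [232.  257.3] [ 436.4 -260.2  116. ]
scene handle_mid 0.67 [223.3 260.6] [ 416.2 -269.   116.5]
scene rib_kidney 0.78 [193.7 175. ] [344.7 258.8   9.2]
scene rib_square 0.94 [198.5 283.2] [ 354.5 -231.4   10.9]
scene hump_mould 0.55 [198.3 194.7] [359.9 105.8  35.3]
top vise 0.61 [325.2 204.6] [ 400.3  -29.7 1136. ]
top peg_left 0.83 [324.1 203.4] [ 468.5 -192.9   59.5]
top peg_right 0.58 [326.9 203.5] [ 463.8 -190.3  127.2]
top rest_bar 0.73 [323.6 203.3] [ 468.8 -191.4   59.6]
top mould 0.64 [311.9 169. ] [ 567.3 -157.    85.3]
top mould 0.49 [326.2 204.6] [ 460.7 -188.   128.6]
top jaw 0.74 [319.8 190.1] [ 503.1 -174.6  108.9]
top crank 0.71 [338.6 211.1] [ 400.3  -29.7 1136. ]
top crank 0.5 [323. 202.] [ 472.8 -189.9   58.5]
top handle_mid 0.73 [213.3 241.7] [360.3 138.4  35.8]
top rib_kidney 0.68 [181.3 245.8] [348.2 241.   12.4]
top rib_square 0.69 [331.5 243.6] [ 348.8 -218.9    9.4]
top hump_mould 0.89 [213.7 242.3] [358.4 137.6  33.2]
```

View pics/scene_crop.png

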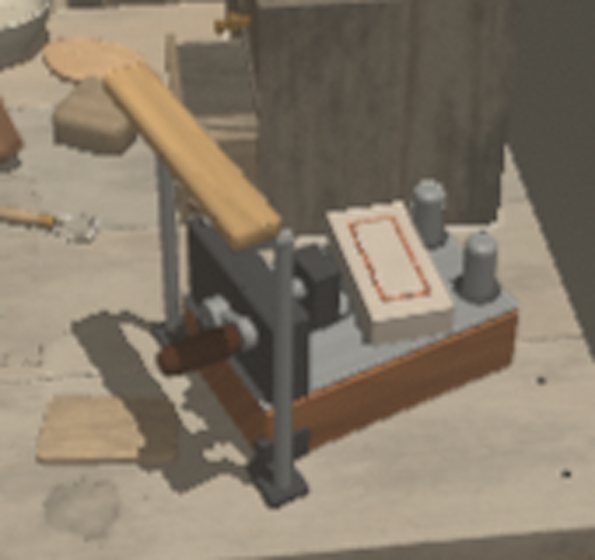

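View pics/top_crop.png

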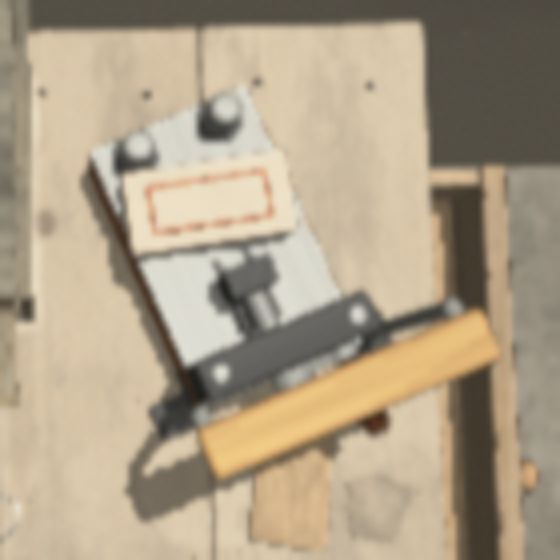

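```bash
cat > fit.py <<'E'
from h import *
from scipy.optimize import least_squares
np.set_printoptions(precision=2,suppress=True)
F={n:imaging.grab_frame(n) for n in("scene","top")}
pk={"top":[((140,146),(112,34,106)),((224,109),(112,-34,106)),((90,155),(129,65,60)),((245,86),(129,-65,60)),((198,430),(-83,95,248)),((222,478),(-117,95,248)),((480,308),(-83,-95,248)),((500,355),(-117,-95,248)),((365,292),(-45,-65,130))],
"scene":[((430,185),(112,34,106)),((482,240),(112,-34,106)),((517,308),(129,-65,60)),((280,225),(-83,-95,248)),((140,65),(-83,95,248)),((104,80),(-117,95,248)),((232,240),(-117,-95,248))]}
mk={"top":[((122,172),(30,60,26)),((284,152),(30,-60,26)),((296,228),(-30,-60,26)),((137,250),(-30,60,26))],
"scene":[((328,212),(-30,60,26)),((400,203),(30,60,26)),((452,308),(30,-60,26)),((372,322),(-30,-60,26))]}
def px(n,c): return np.array(c)/4+[260,120] if n=="top" else np.array(c)/3.5+[170,160]
def T(p,X): c,s=np.cos(p[2]),np.sin(p[2]); return np.array([p[0]+c*X[0]-s*X[1],p[1]+s*X[0]+c*X[1],X[2]])
def res(p,pts,z0=0,full=0):
    return np.concatenate([proj(F[n],T(p,np.add(X,(0,0,z0))))-px(n,c) for n in pts for c,X in pts[n]])
a=least_squares(res,[520,-190,.4],args=(pk,),loss="soft_l1",x_scale=[10,10,.1]); print("vise",a.x); print(a.fun.reshape(-1,2) if 0 else res(a.x,pk).reshape(-1,2))
b=least_squares(res,[570,-160,.2],args=(mk,60),x_scale=[10,10,.1]); print("mould",b.x);print(res(b.x,mk,60).reshape(-1,2))
for n in F:
    s=least_squares(res,a.x,args=({n:pk[n]},),loss="soft_l1",x_scale=[10,10,.1]);m=least_squares(res,b.x,args=({n:mk[n]},60),x_scale=[10,10,.1]);print(n,s.x,m.x)
v=a.x;c,s=np.cos(v[2]),np.sin(v[2]);R=np.array([[c,s],[-s,c]])
print("mould in vise",R@(b.x[:2]-v[:2]),b.x[2]-v[2])
for X in [(-30,-60),(30,60),(30,-60),(-30,60)]: print(X,R@(T(b.x,(*X,0))[:2]-v[:2]))
E
python3 fit.py
```

```text
vise [ 512.36 -182.13    0.4 ]
[[-0.17 -0.41]
 [ 0.59 -0.79]
 [-0.61 -0.58]
 [ 0.44 -0.93]
 [-0.17  0.02]
 [-0.25  1.02]
 [ 1.22 -1.35]
 [ 2.41 -0.24]
 [ 0.79 -1.79]
 [-1.81  1.12]
 [-1.37  0.17]
 [ 0.01 -0.38]
 [ 0.24 -1.77]
 [ 0.23 -1.26]
 [-2.92 -1.57]
 [-1.   -0.7 ]]
mould [ 565.43 -158.78    0.12]
[[-0.01 -0.67]
 [ 0.58 -1.42]
 [ 0.79 -0.11]
 [-0.78  0.13]
 [-1.1   0.33]
 [ 0.24 -0.39]
 [ 0.01 -0.16]
 [-0.94 -0.21]]
scene [ 513.72 -184.88    0.4 ] [ 566.49 -159.25    0.12]
top [ 510.91 -180.93    0.4 ] [ 563.94 -158.31    0.12]
mould in vise [57.97  0.8 ] -0.2805627830864646
(-30, -60) [ 12.53 -48.55]
(30, 60) [103.41  50.14]
(30, -60) [ 70.19 -65.16]
(-30, 60) [45.76 66.76]
```

```bash
cat >> h.py <<'E'
from scipy.spatial.transform import Rotation as Ro
np.set_printoptions(precision=3,suppress=True)
V=np.array([512.4,-182.1,0.40])
def Rv(): return Ro.from_euler("z",V[2]).as_matrix()
def v2w(p): return Rv()@np.asarray(p,float)+[V[0],V[1],0]
def w2v(p): return Rv().T@(np.asarray(p,float)-[V[0],V[1],0])
def toolR(lean=0,sgn=1):  # vise-frame tool: z leaning, x = -sgn*y_vise
    l=np.deg2rad(lean); z=np.array([np.sin(l),0,-np.cos(l)]); x=np.array([0,-sgn,0.]); y=np.cross(z,x)
    return Rv()@np.c_[x,y,z]
def cur():
    o=get_obs(); q=o["orientation"]; return o,o["ee_pos"],Ro.from_quat([q[1],q[2],q[3],q[0]]).as_matrix()
def plan(pw,Rt):
    o,p,R=cur(); rv=Ro.from_matrix(R.T@Rt).as_rotvec(); sh=R.T@(np.asarray(pw)-p)/10
    print("t",round(o["t"],2),"rot",rv,"shift cm",sh,"| vise TCP",w2v(p),"F",o["ft_force"],"w",round(o["width"],1))
E
python3 - <<'E'
from h import *
plan(v2w([0,0,400]),toolR())
plan(v2w([-5,0,230]),toolR())
E
```

```text
t 1.55 rot [-0.    -0.    -0.158] shift cm [-30.049 -45.388 -16.871] | vise TCP [-495.54  -225.255  231.29 ] F [-0.35  -0.192  1.051] w 85.7
t 1.55 rot [-0.    -0.    -0.158] shift cm [-29.97  -44.894   0.129] | vise TCP [-495.54  -225.255  231.29 ] F [-0.35  -0.192  1.051] w 85.7
```

```bash
python3 -m creep '[[[0,0,0],[0,0,-6],0],[[0,0,0],[0,0,-12],0],[[0,0,0],[0,0,-17],0],[[0,0,-0.02],[-3,-5,-17],0],[[0,0,-0.05],[-7,-10.5,-17],0],[[0,0,-0.08],[-11,-16.5,-17],0],[[0,0,-0.1],[-15,-22.5,-17],0],[[0,0,-0.12],[-19,-28.5,-17],0],[[0,0,-0.14],[-23,-34.5,-17],0],[[0,0,-0.158],[-27,-40.5,-17],0],[[0,0,-0.158],[-30,-45.4,-17],0],[[0,0,-0.158],[-30,-45.4,-17],0]]'
python3 - <<'E'
from h import *
plan(v2w([-5,0,230]),toolR())
print(get_obs()["q"])
for n in ["scene","wrist"]:
    cv2.imwrite(f"pics/{n}1.png",imaging.grab_frame(n)["img"])
E
```

```text
t: 3.05
ee_pos: [514.0, -180.5, 401.4]
orientation: [-0.0, 0.834, -0.552, 0.0]
ft_force: [0.1, -1.3, 0.3]
width: 85.3
t 3.05 rot [-0.    -0.     0.001] shift cm [ 0.084  0.719 17.136] | vise TCP [  2.128   0.887 401.365] F [ 0.073 -1.273  0.273] w 85.3
[-0.338  0.199  0.186  1.558  0.     2.403]
```

View pics/scene1.png

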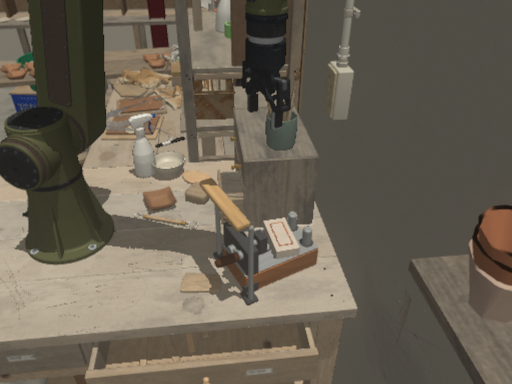

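View pics/wrist1.png

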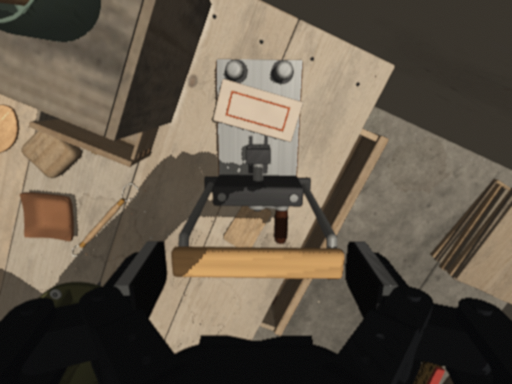

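```bash
python3 - <<'E'
from h import *
im=cv2.imread("pics/wrist1.png"); c=im[50:290,160:360]; cv2.imwrite("pics/w1c.png",cv2.resize(c,None,fx=2.5,fy=2.5,interpolation=cv2.INTER_CUBIC))
c=im[50:150,200:320]; cv2.imwrite("pics/w1d.png",cv2.resize(c,None,fx=6,fy=6,interpolation=cv2.INTER_CUBIC))
E
```

```text
(no output)
```

View pics/w1c.png

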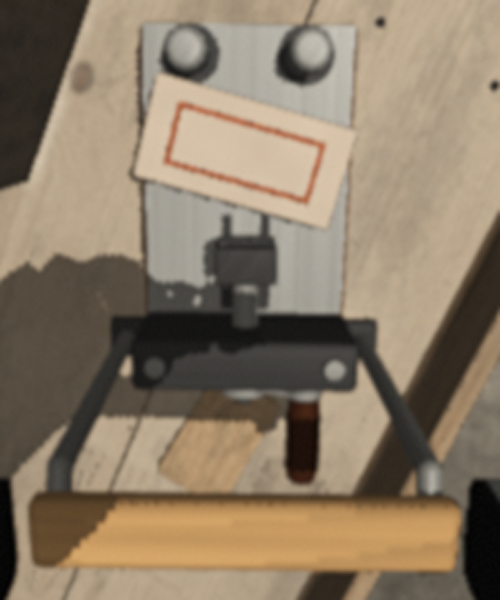

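View pics/w1d.png

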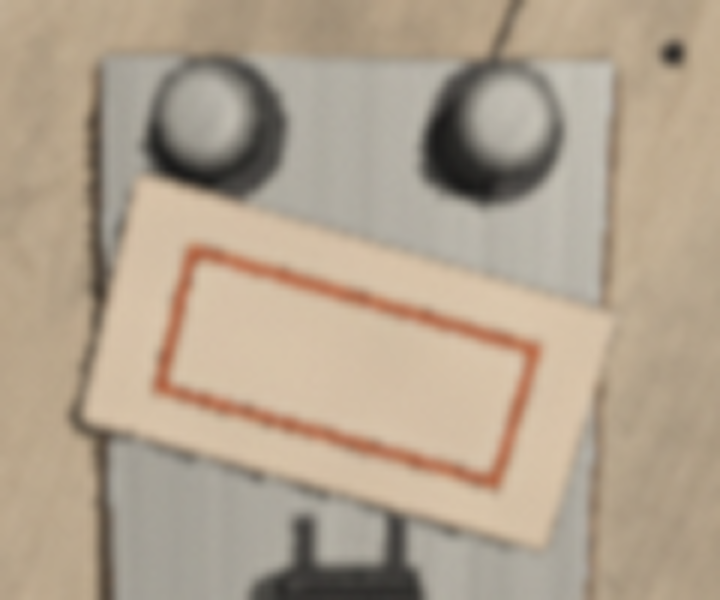

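```bash
cat > fitw.py <<'E'
from h import *
from scipy.optimize import least_squares
o,p,R=cur(); f=imaging.grab_frame("wrist"); T=f["tool_from_camera"]
Rc=R@T[:3,:3]; tc=R@T[:3,3]+p   # cam->world
f["R"]=Rc.T; f["t"]=-Rc.T@tc
A=lambda c:np.array(c)/2.5+[160,50]; B=lambda c:np.array(c)/6+[200,50]
def TT(q,X): c,s=np.cos(q[2]),np.sin(q[2]); return np.array([q[0]+c*X[0]-s*X[1],q[1]+s*X[0]+c*X[1],X[2]])
vp=[(B((205,118)),(112,34,106)),(B((510,118)),(112,-34,106)),(B((102,52)),(129,65,60)),(B((613,60)),(129,-65,60)),(A((33,495)),(-83,95,248)),(A((460,502)),(-83,-95,248)),(A((37,566)),(-117,95,248)),(A((457,570)),(-117,-95,248)),(A((135,388)),(-75,65,130)),(A((355,388)),(-75,-65,130))]
mp=[(B((138,175)),(30,60,86)),(B((613,318)),(30,-60,86)),(B((545,548)),(-30,-60,86)),(B((82,425)),(-30,60,86))]
res=lambda q,P:np.concatenate([proj(f,TT(q,X))-c for c,X in P])
a=least_squares(res,V,args=(vp,),loss="soft_l1",x_scale=[10,10,.1]).x; print(a,"\n",res(a,vp).reshape(-1,2))
b=least_squares(res,[565,-158,.12],args=(mp,),x_scale=[10,10,.1]).x; print(b,"\n",res(b,mp).reshape(-1,2))
V[:]=a
print("mould in vise",w2v([b[0],b[1],0]),b[2]-a[2])
for X in [(-30,-60),(30,60),(30,-60),(-30,60)]: print(X,w2v(TT(b,(*X,0))))
for c in [(305,530),(395,530),(350,530),(330,590),(350,600),(390,590)]: print("prong",c,w2v(back(f,B(c))))
for c in [(303,410),(303,440),(303,475),(288,440),(318,440),(245,300)]: print("hand",c,w2v(back(f,A(c))))
E
python3 fitw.py
```

```text
[ 515.557 -183.355    0.396] 
 [[-0.133 -2.672]
 [ 0.202 -2.178]
 [-2.211 -1.64 ]
 [ 1.88  -2.108]
 [-3.258  2.174]
 [ 3.44   0.947]
 [-2.633  1.469]
 [ 1.678  1.375]
 [-1.299  0.147]
 [ 1.53   0.969]]
[ 564.336 -161.028    0.138] 
 [[-0.793 -0.317]
 [ 1.454 -0.759]
 [ 0.392  1.259]
 [-1.041  0.065]]
mould in vise [53.617  1.777  0.   ] -0.2577217549658629
(-30, -60) [  9.315 -48.595   0.   ]
(30, 60) [97.919 52.149  0.   ]
(30, -60) [ 67.334 -63.888   0.   ]
(-30, 60) [39.901 67.442  0.   ]
prong (305, 530) [11.192 12.026 57.346]
prong (395, 530) [ 11.799 -11.521  60.214]
prong (350, 530) [11.652  0.227 59.935]
prong (330, 590) [ 76.872   4.303 542.296]
prong (350, 600) [  1.889   0.457 109.875]
prong (390, 590) [  4.291  -8.986 109.468]
hand (303, 410) [-92.856 -34.712 116.129]
hand (303, 440) [-111.862  -35.269  117.094]
hand (303, 475) [-137.122  -36.428  113.034]
hand (288, 440) [-113.909  -26.548  112.682]
hand (318, 440) [-163.388  -57.607    0.756]
hand (245, 300) [-31.117   0.465  94.034]
```

```bash
cat > cloud.py <<'E'
from h import *
def cloud(n):
    o,p,R=cur(); f=imaging.grab_frame(n)
    if n=="wrist":
        T=f["tool_from_camera"]; Rc=R@T[:3,:3]; tc=R@T[:3,3]+p; f["R"]=Rc.T; f["t"]=-Rc.T@tc
    v,u=np.mgrid[:384,:512]; d=f["range_z"]; k=d>0
    P=np.linalg.inv(f["K"])@np.stack([u[k],v[k],np.ones(k.sum())])*d[k]
    return f,(f["R"].T@(P-f["t"][:,None])).T
if __name__=="__main__":
  for n in ["wrist","top","scene"]:
    f,W=cloud(n); Q=(Rv().T@(W-[V[0],V[1],0]).T).T
    S=Q[(abs(Q[:,0])<200)&(abs(Q[:,1])<130)]
    def ext(nm,m):
        s=S[m]; 
        if len(s)>5: print(n,nm,len(s),"x",np.percentile(s[:,0],[1,50,99]),"y",np.percentile(s[:,1],[1,50,99]),"z",np.median(s[:,2]))
    x,y,z=S.T
    ext("bar",(z>238)&(z<256)&(x<-60))
    ext("bed",(z>56)&(z<64)&(x>-40))
    ext("pegL",(z>98)&(z<112)&(x>90)&(y>0)); ext("pegR",(z>98)&(z<112)&(x>90)&(y<0))
    ext("block",(z>125)&(z<135)&(x>-90)&(x<-30))
    ext("jaw",(z>105)&(z<115)&(x>-40)&(x<40))
    ext("mould",(z>82)&(z<90)&(x>0)&(x<95))
    ext("handle",(z>75)&(z<140)&(x<-90)&(x>-150))
E
python3 cloud.py
```

```text
wrist bar 5098 x [-110.73   -91.713  -77.986] y [-90.138   1.993  92.802] z 246.74488432802252
wrist bed 4920 x [-39.335  26.055 180.683] y [-62.26    0.566 111.728] z 59.103328149948794
wrist pegL 538 x [ 91.998 121.011 189.659] y [ 23.323  87.812 128.036] z 104.42628610816003
wrist pegR 255 x [105.359 116.312 126.525] y [-44.822 -33.847 -23.48 ] z 104.26445596079871
wrist block 1850 x [-70.04  -54.316 -40.62 ] y [-78.583   1.37   80.684] z 128.82128201161635
wrist jaw 407 x [-39.971  -0.886  10.236] y [-17.039   1.552  54.974] z 109.30696871724126
wrist mould 3428 x [21.522 61.387 93.023] y [-57.607   0.447  62.525] z 85.39621928312697
wrist handle 371 x [-135.535 -111.234  -90.292] y [-44.916 -33.856 -24.534] z 114.14114615438754
top bar 414 x [-115.164  -96.09   -82.189] y [13.458 62.347 97.032] z 247.53159388586752
top bed 1012 x [-39.157  18.957 129.432] y [-61.329  16.29   64.56 ] z 59.92229384975105
top pegL 51 x [101.424 111.324 122.967] y [24.403 34.894 46.494] z 103.8666713232795
top pegR 66 x [100.789 113.781 199.524] y [-126.416  -33.121  -21.543] z 104.69986692856341
to
[... 300 characters left out ...]
-83.371] y [-94.534 -17.244  90.037] z 248.1034453177378
scene bed 842 x [-35.83   43.995 194.11 ] y [-66.143 -39.84  125.415] z 60.46300580229975
scene pegL 237 x [ 91.703 126.881 198.775] y [ 22.05   97.854 126.213] z 104.79410247790132
scene pegR 73 x [101.016 113.196 199.657] y [-127.595  -40.996  -25.929] z 105.19670523908503
scene block 363 x [-81.511 -65.672 -45.126] y [-89.6    -6.882  84.427] z 130.18574772464606
scene jaw 106 x [-16.071  -5.658   6.57 ] y [-19.581  -4.828  16.495] z 110.7851648403564
scene mould 768 x [15.484 55.021 92.565] y [-61.547  -5.274 124.724] z 86.8587682084748
scene handle 218 x [-140.478 -115.257  -90.889] y [-47.549 -41.45    3.222] z 113.46219969023349
```

```bash
sed -i 's/^V=.*/V=np.array([514.0,-181.8,0.40])/' h.py; python3 - <<'E'
from h import *
plan(v2w([-12,0,100]),toolR())
plan(v2w([-12,0,65]),toolR())
E
```

```text
t 3.35 rot [ 0.    -0.    -0.001] shift cm [-0.052  0.962 30.138] | vise TCP [ -2.269  -0.473 401.381] F [-0.785  0.191 -0.631] w 85.6
t 3.35 rot [ 0.    -0.    -0.001] shift cm [-0.053  0.961 33.638] | vise TCP [ -2.269  -0.473 401.381] F [-0.785  0.191 -0.631] w 85.6
```

```bash
python3 -m creep '[[[0,0,0],[0,1,5],0],[[0,0,0],[0,1,10],0],[[0,0,0],[0,1,15],0],[[0,0,0],[0,1,20],0],[[0,0,0],[0,1,24],0],[[0,0,0],[0,1,27],0],[[0,0,0],[0,1,29],0],[[0,0,0],[0,1,30],0],[[0,0,0],[0,1,30],0]]'
python3 - <<'E'
from h import *
plan(v2w([-12,0,65]),toolR())
for n in ["scene","wrist","top"]:
    cv2.imwrite(f"pics/{n}2.png",imaging.grab_frame(n)["img"])
E
```

```text
t: 4.47
ee_pos: [502.7, -187.1, 101.2]
orientation: [0.0, 0.833, -0.553, -0.0]
ft_force: [0.7, 0.2, 0.7]
width: 85.3
t 4.47 rot [ 0.     0.    -0.002] shift cm [-0.05  -0.045  3.625] | vise TCP [-12.431  -0.511 101.246] F [0.681 0.171 0.729] w 85.3
```

View pics/scene2.png

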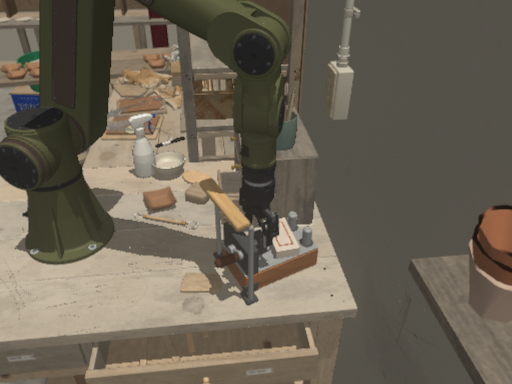

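View pics/wrist2.png

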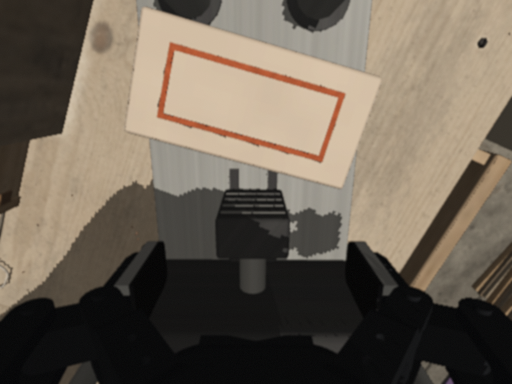

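```bash
python3 -m creep '[[[0,0,0],[0,0,1],0],[[0,0,0],[0,0,2],0],[[0,0,0],[0,0,3],0],[[0,0,0],[0,0,3.5],0],[[0,0,0],[0,0,3.5],0]]'
python3 - <<'E'
from h import *
plan(v2w([30,0,58]),toolR())
for n in ["wrist"]:
    cv2.imwrite(f"pics/{n}3.png",imaging.grab_frame(n)["img"])
E
```

```text
t: 5.25
ee_pos: [502.9, -186.2, 65.6]
orientation: [0.0, 0.833, -0.553, -0.001]
ft_force: [0.9, 0.2, 0.8]
width: 85.3
t 5.25 rot [ 0.001  0.001 -0.   ] shift cm [ 0.023 -4.195  0.759] | vise TCP [-11.941   0.226  65.632] F [0.885 0.162 0.768] w 85.3
```

View pics/wrist3.png

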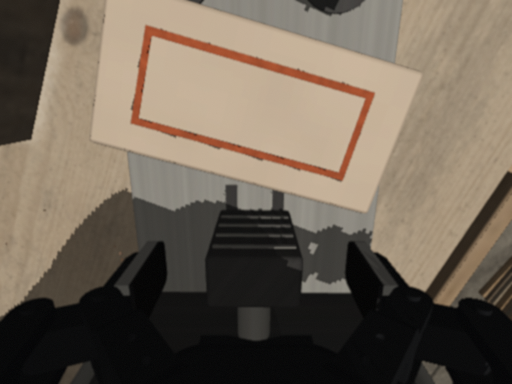

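```bash
python3 -m creep '[[[0,0,0],[0,-0.5,0],0],[[0,0,0],[0,-1,0],0],[[0,0,0],[0,-1.3,0.3],0],[[0,0,0],[0,-1.6,0.5],0],[[0,0,0],[0,-1.9,0.6],0],[[0,0,0],[0,-2.2,0.6],0],[[0,0,0],[0,-2.2,0.6],0]]'
python3 - <<'E'
from h import *
plan(v2w([29,0,58]),toolR())
for n in ["wrist"]:
    cv2.imwrite(f"pics/{n}4.png",imaging.grab_frame(n)["img"])
E
```

```text
t: 6.18
ee_pos: [524.0, -177.6, 60.2]
orientation: [-0.0, 0.834, -0.552, -0.0]
ft_force: [0.7, 0.2, -0.4]
width: 85.1
t 6.17 rot [-0.001  0.     0.   ] shift cm [ 0.001 -1.811  0.222] | vise TCP [10.893  0.005 60.214] F [ 0.686  0.195 -0.44 ] w 85.1
```

View pics/wrist4.png

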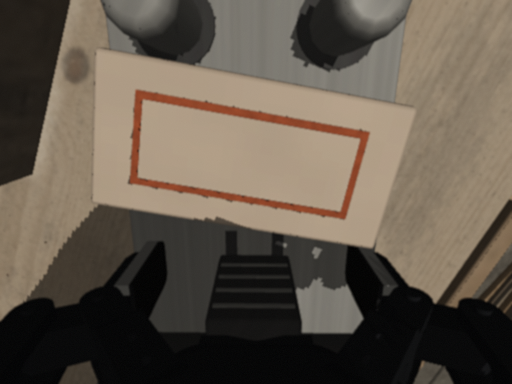

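```bash
python3 -m creep '[[[0,0,0],[0,-0.3,0],0],[[0,0,0],[0,-0.6,0],0],[[0,0,0],[0,-0.9,0.2],0],[[0,0,0],[0,-1.2,0.2],0],[[0,0,0],[0,-1.4,0.2],0],[[0,0,0],[0,-1.4,0.2],0]]'
python3 - <<'E'
from h import *
plan(v2w([29,0,58]),toolR())
for n in ["wrist"]:
    cv2.imwrite(f"pics/{n}5.png",imaging.grab_frame(n)["img"])
E
```

```text
t: 6.98
ee_pos: [536.9, -172.1, 58.3]
orientation: [-0.0, 0.834, -0.552, 0.0]
ft_force: [-0.6, 0.2, 0.0]
width: 85.3
t 6.97 rot [-0.001  0.     0.   ] shift cm [-0.001 -0.412  0.028] | vise TCP [24.876 -0.015 58.279] F [-0.604  0.244  0.034] w 85.3
```

View pics/wrist5.png

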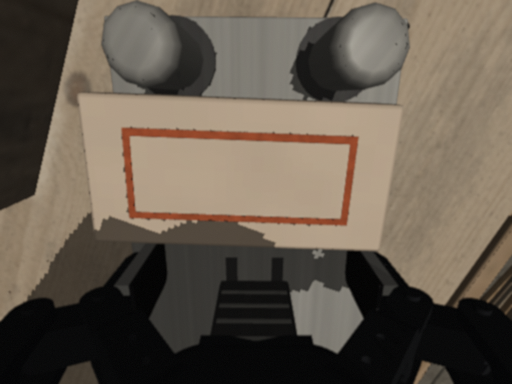

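```bash
python3 -m creep '[[[0,0,0],[0,-0.2,0],0],[[0,0,0],[0,-0.4,0],0],[[0,0,0],[0,-0.6,0],0],[[0,0,0],[0,-0.6,0],0]]'
python3 - <<'E'
from h import *
plan(v2w([29,0,58]),toolR())
for n in ["wrist"]:
    cv2.imwrite(f"pics/{n}6.png",imaging.grab_frame(n)["img"])
E
```

```text
t: 7.52
ee_pos: [541.5, -170.3, 58.2]
orientation: [0.001, 0.833, -0.553, -0.0]
ft_force: [-4.0, -2.8, 3.4]
width: 85.5
t 7.53 rot [ 0.001 -0.    -0.   ] shift cm [-0.01   0.079  0.023] | vise TCP [29.792 -0.1   58.231] F [-4.048 -2.776  3.377] w 85.5
```

View pics/wrist6.png

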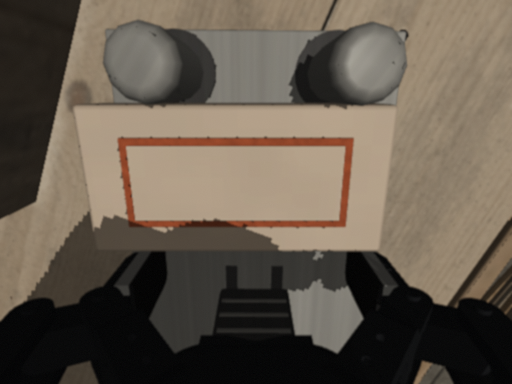

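```bash
python3 -m creep '[[[0,0,0],[0,-0.1,0],0],[[0,0,0],[0,-0.2,0],0],[[0,0,0],[0,-0.2,0],0]]'
python3 - <<'E'
from h import *
plan(v2w([29,0,58]),toolR())
for n in ["wrist"]:
    f=imaging.grab_frame(n);cv2.imwrite(f"pics/{n}7.png",cv2.resize(f["img"][80:280,60:420],None,fx=2,fy=2))
E
```

```text
t: 7.95
ee_pos: [541.5, -170.2, 58.2]
orientation: [0.002, 0.833, -0.553, -0.001]
ft_force: [-9.5, -4.1, 8.3]
width: 85.1
t 7.95 rot [ 0.005 -0.    -0.001] shift cm [-0.006  0.084  0.022] | vise TCP [29.841 -0.056 58.216] F [-9.529 -4.112  8.252] w 85.1
```

View pics/wrist7.png

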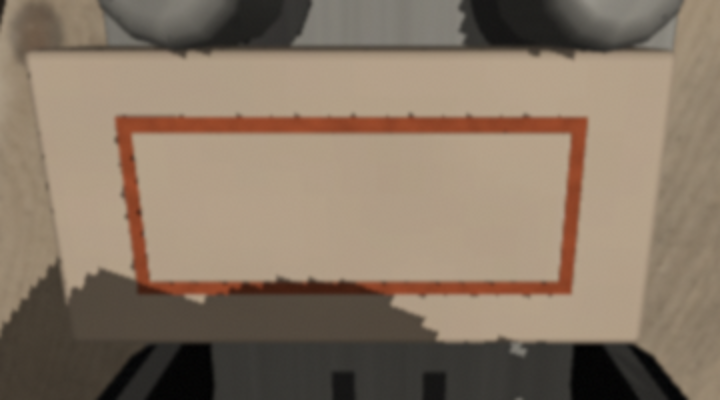

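```bash
python3 -m creep '[[[0,0,0],[0,1,0],0],[[0,0,0],[0,2,0],0],[[0,0,0],[0,2,-4],0],[[0,0,0],[0,2,-9],0],[[0,0,0],[0,2,-15],0],[[0,0,0],[0,2,-21],0],[[0,0,0],[0,2,-26],0],[[0,0,0],[0,2,-29],0],[[0,0,0],[0,2,-29],0]]'
python3 - <<'E'
from h import *
T=toolR(38); z=Rv().T@T[:,2]
cr=1.16
g=np.array([-118,-40*np.sin(cr),90+40*np.cos(cr)])
plan(v2w(g+(19-170)*z+[0,0,100]),T)
plan(v2w(g+(19-150)*z),T)
for n in ["top"]:
    f=imaging.grab_frame(n);cv2.imwrite(f"pics/{n}8.png",cv2.resize(f["img"][120:260,260:400],None,fx=4,fy=4))
E
```

```text
t: 9.12
ee_pos: [526.8, -177.5, 351.1]
orientation: [-0.001, 0.833, -0.553, 0.003]
ft_force: [-0.2, 0.4, -0.2]
width: 85.5
t 9.12 rot [ 0.659 -0.003  0.001] shift cm [ 3.561 22.457  2.517] | vise TCP [ 13.487  -1.007 351.057] F [-0.204  0.374 -0.163] w 85.5
t 9.12 rot [ 0.659 -0.003  0.001] shift cm [ 3.524 21.279 14.098] | vise TCP [ 13.487  -1.007 351.057] F [-0.204  0.374 -0.163] w 85.5
```

View pics/top8.png

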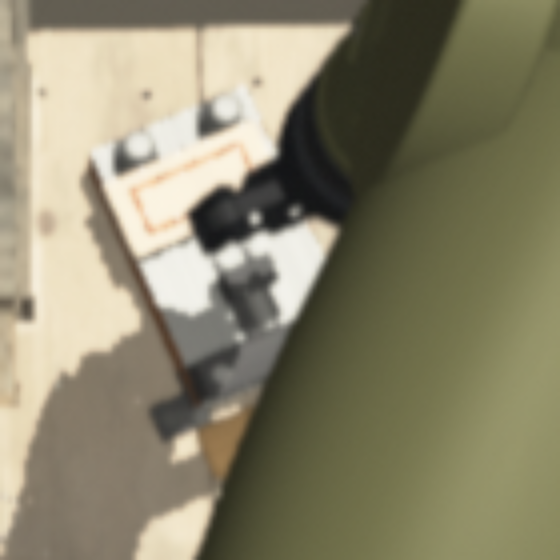

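```bash
python3 -m creep '[[[0,0,0],[0.5,4,0],90],[[0.1,0,0],[1,8,0.5],90],[[0.2,0,0],[1.5,12,1],90],[[0.3,0,0],[2,16,1.5],90],[[0.4,0,0],[2.5,20,2],90],[[0.5,0,0],[3,22.5,2.5],90],[[0.6,0,0],[3.5,22.5,2.5],90],[[0.66,0,0],[3.5,22.5,2.5],90],[[0.66,0,0],[3.5,22.5,2.5],90],[[0.66,0,0],[3.5,22.5,2.5],90]]'
python3 - <<'E'
from h import *
T=toolR(38); z=Rv().T@T[:,2]
cr=1.16
g=np.array([-118,-40*np.sin(cr),90+40*np.cos(cr)])
plan(v2w(g+(19-150)*z),T); print(get_obs()["q"])
for n in ["scene","wrist"]:
    f=imaging.grab_frame(n);cv2.imwrite(f"pics/{n}9.png",f["img"])
E
```

```text
t: 10.42
ee_pos: [331.9, -296.6, 322.7]
orientation: [-0.27, 0.789, -0.523, 0.179]
ft_force: [-0.1, 0.1, 0.3]
width: 55.5
t 10.43 rot [ 0.004  0.001 -0.001] shift cm [0.2   5.861 9.816] | vise TCP [-212.45   -34.765  322.697] F [-0.107  0.086  0.269] w 55.5
[-1.202 -0.063 -0.429  1.23   0.659  1.532]
```

View pics/scene9.png

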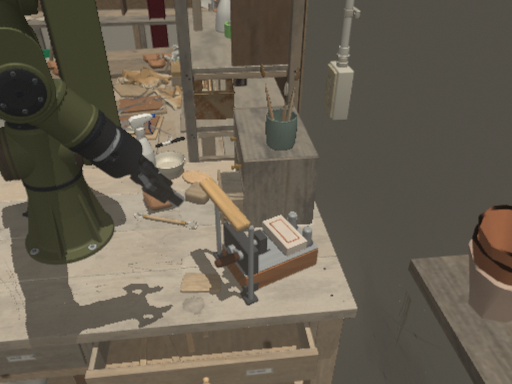

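View pics/wrist9.png

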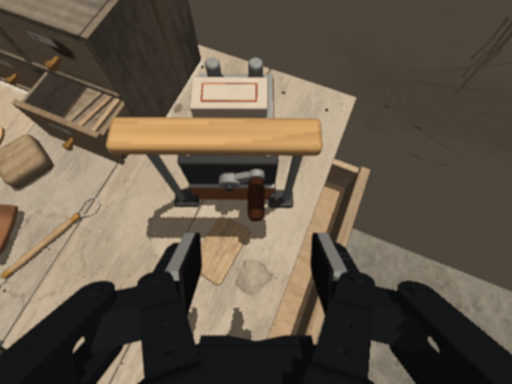

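```bash
python3 - <<'E'
from h import *
from cloud import cloud
for n in ["wrist","scene"]:
    f,W=cloud(n)
    for tg in ["handle_mid"]:
        for r in finder.trace(tg,f)[:1]:
            m=r["mask"]; print(n,r["p"],r["uv"],m.sum())
            v,u=np.where(m); P=np.array([w2v(back(f,(a,b))) for a,b in zip(u,v)]); 
            P=P[(P[:,0]<-85)&(P[:,0]>-150)]; print(len(P),np.percentile(P,[3,50,97],axis=0))
            for x0 in (-135,-120,-105): s=P[abs(P[:,0]-x0)<8]; print(x0,len(s),np.median(s,axis=0),s[:,2].max() if len(s) else 0)
    print("jaw",finder.search_frame("jaw_face",f)[:1])
E
```

```text
wrist 0.67 [255.9, 198.3] 682
673 [[-138.984  -44.444  106.286]
 [-115.064  -34.324  114.069]
 [ -87.929  -24.19   116.811]]
-135 186 [-133.527  -34.345  112.929] 116.8900235996812
-120 206 [-120.043  -34.318  114.886] 117.41025688165433
-105 199 [-105.489  -34.296  114.602] 117.55363676249422
jaw []
scene 0.7 [224.5, 261.5] 243
232 [[-141.562  -47.216   92.743]
 [-115.552  -41.422  113.177]
 [ -88.308   -5.764  118.05 ]]
-135 69 [-134.825  -40.235  112.8  ] 118.19431257144903
-120 67 [-120.216  -42.437  114.874] 119.34213871927746
-105 65 [-105.353  -43.032  113.826] 119.33697797625916
jaw [{'uv': [258.3, 239.0], 'p': 0.67}]
```

```bash
python3 - <<'E'
from h import *
T=toolR(38); z=Rv().T@T[:,2]
g=np.array([-118,-35.5,106])
for b in (110,0): plan(v2w(g+(19-b)*z),T)
E
```

```text
t 10.82 rot [ 0.003 -0.     0.001] shift cm [ 0.035  5.913 13.862] | vise TCP [-212.285  -35.091  323.475] F [ 0.017 -0.311 -0.157] w 55.2
t 10.82 rot [ 0.003 -0.     0.001] shift cm [ 0.034  5.875 24.862] | vise TCP [-212.285  -35.091  323.475] F [ 0.017 -0.311 -0.157] w 55.2
```

```bash
python3 -m creep '[[[0,0,0],[0,3,4],90],[[0,0,0],[0,5.9,8],90],[[0,0,0],[0,5.9,12],90],[[0,0,0],[0,5.9,15],90],[[0,0,0],[0,5.9,18],90],[[0,0,0],[0,5.9,20],90],[[0,0,0],[0,5.9,22],90],[[0,0,0],[0,5.9,22],90]]'
python3 - <<'E'
from h import *
T=toolR(38); z=Rv().T@T[:,2]
g=np.array([-118,-35.5,106])
for b in (0,): plan(v2w(g+(19-b)*z),T)
for n in ["scene","wrist"]:
    f=imaging.grab_frame(n);cv2.imwrite(f"pics/{n}10.png",f["img"] if n=="wrist" else cv2.resize(f["img"][140:320,100:340],None,fx=3,fy=3))
E
```

```text
t: 11.82
ee_pos: [413.1, -261.3, 112.4]
orientation: [-0.271, 0.789, -0.522, 0.178]
ft_force: [0.9, -0.1, -0.5]
width: 55.6
t 11.82 rot [ 0.004  0.002 -0.   ] shift cm [ 0.166 -0.082  2.771] | vise TCP [-123.935  -33.901  112.43 ] F [ 0.933 -0.12  -0.466] w 55.6
```

View pics/scene10.png

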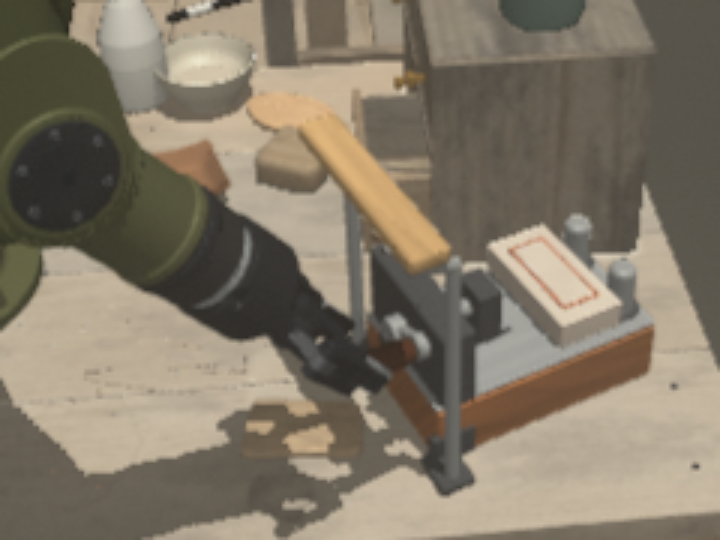

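View pics/wrist10.png

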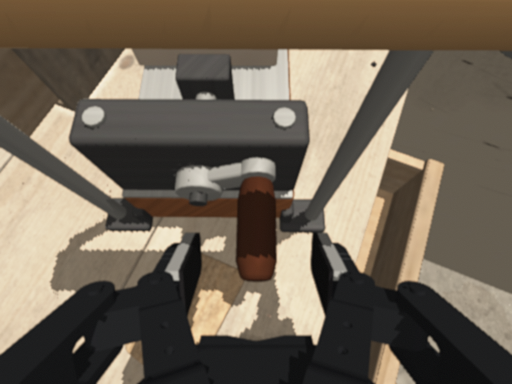

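```bash
python3 -m creep '[[[0,0,0],[0,0,1],90],[[0,0,0],[0,0,2],90],[[0,0,0],[0,0,2.7],90],[[0,0,0],[0,0,2.7],90],[[0,0,0],[0,0,2.7],255],[[0,0,0],[0,0,2.7],255],[[0,0,0],[0,0,2.7],255],[[0,0,0],[0,0,2.7],255],[[0,0,0],[0,0,2.7],255]]'
python3 - <<'E'
from h import *
T=toolR(38); z=Rv().T@T[:,2]
o,p,R=cur(); g=w2v(p-19*R[:,2]); print("grasp in vise",g, "ang from yz",np.arctan2(-g[1],g[2]-90), np.hypot(g[1],g[2]-90),o["width"],o["ft_force"],o["moment"])
for n in ["wrist"]:
    f=imaging.grab_frame(n);cv2.imwrite(f"pics/{n}11.png",f["img"])
E
```

```text
t: 13.05
ee_pos: [428.3, -256.2, 92.0]
orientation: [-0.27, 0.788, -0.523, 0.179]
ft_force: [-2.7, 0.6, 1.4]
width: 19.7
grasp in vise [-119.574  -35.116  106.98 ] ang from yz 1.120393363738531 39.005586852262994 19.73740498437054 [-2.717  0.561  1.367] [-0.127  0.903  0.038]
```

View pics/wrist11.png

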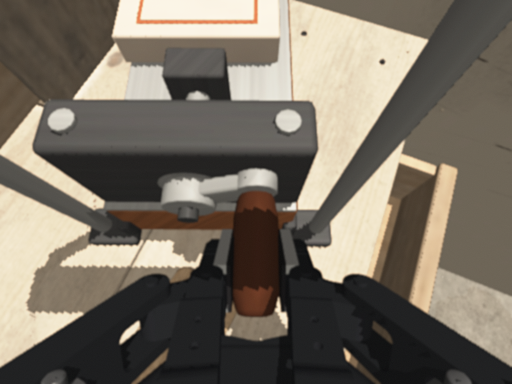

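```bash
cat > tab.py <<'E'
import numpy as np,sys
a0,st,n=float(sys.argv[1]),float(sys.argv[2]),int(sys.argv[3]); r=4.0
l=np.deg2rad(38); rows=[]
for i in range(1,n+1):
    a=a0+st*i; dz=r*(np.cos(a)-np.cos(a0)); print("a %.3f  x %.2f y %.2f z %.2f"%(a,r*(np.sin(a)-np.sin(a0)),-np.sin(l)*dz,-np.cos(l)*dz))
E
python3 tab.py 1.14 0.2 12
```

```text
a 1.340  x 0.26 y 0.47 z 0.60
a 1.540  x 0.36 y 0.95 z 1.22
a 1.740  x 0.31 y 1.44 z 1.85
a 1.940  x 0.10 y 1.92 z 2.45
a 2.140  x -0.27 y 2.36 z 3.02
a 2.340  x -0.76 y 2.74 z 3.51
a 2.540  x -1.37 y 3.06 z 3.91
a 2.740  x -2.07 y 3.30 z 4.22
a 2.940  x -2.83 y 3.44 z 4.40
a 3.140  x -3.63 y 3.49 z 4.47
a 3.340  x -4.42 y 3.44 z 4.41
a 3.540  x -5.19 y 3.30 z 4.22
```

Start with six rows, then check the forces.

```bash
python3 -m creep '[[[0,0,0],[0.26,0.47,0.6],255],[[0,0,0],[0.36,0.95,1.22],255],[[0,0,0],[0.31,1.44,1.85],255],[[0,0,0],[0.1,1.92,2.45],255],[[0,0,0],[-0.27,2.36,3.02],255],[[0,0,0],[-0.76,2.74,3.51],255]]'
cat > st.py <<'E'
from h import *
o,p,R=cur(); g=w2v(p-19*R[:,2]); print(round(o["t"],2),"grasp in vise",g, "ang",np.arctan2(-g[1],g[2]-90), "r",np.hypot(g[1],g[2]-90),"w",o["width"],"F vise",Rv().T@o["ft_force"],o["moment"],o["q"])
E
python3 st.py; python3 tab.py 2.34 0.2 12
```

```text
t: 13.85
ee_pos: [425.2, -248.0, 47.0]
orientation: [-0.271, 0.788, -0.523, 0.179]
ft_force: [-10.3, 3.6, 12.1]
width: 20.3
13.85 grasp in vise [-119.258  -26.401   62.023] ang 2.385171087710604 r 38.46705792317233 w 20.315990414134273 F vise [-8.089  7.324 12.113] [0.928 0.664 0.857] [-0.942  0.211 -0.874  0.313  0.642  1.857]
a 2.540  x -0.61 y 0.32 z 0.41
a 2.740  x -1.31 y 0.55 z 0.71
a 2.940  x -2.07 y 0.70 z 0.90
a 3.140  x -2.87 y 0.75 z 0.96
a 3.340  x -3.66 y 0.70 z 0.90
a 3.540  x -4.43 y 0.56 z 0.71
a 3.740  x -5.13 y 0.32 z 0.41
a 3.940  x -5.74 y 0.01 z 0.01
a 4.140  x -6.24 y -0.38 z -0.49
a 4.340  x -6.60 y -0.82 z -1.05
a 4.540  x -6.81 y -1.29 z -1.65
a 4.740  x -6.87 y -1.78 z -2.28
```

```bash
python3 -m creep '[[[0,0,0],[-0.7,0.26,0.33],255],[[0,0,0],[-1.44,0.49,0.63],255],[[0,0,0],[-2.2,0.64,0.82],255],[[0,0,0],[-3,0.69,0.88],255],[[0,0,0],[-3.79,0.64,0.82],255],[[0,0,0],[-4.56,0.5,0.63],255]]'
python3 st.py; python3 tab.py 3.54 0.2 12
```

```text
t: 14.6
ee_pos: [407.7, -206.8, 39.8]
orientation: [-0.27, 0.788, -0.523, 0.179]
ft_force: [3.2, -3.1, -0.2]
width: 20.4
14.6 grasp in vise [-119.286   18.381   54.809] ang -2.6602480405422066 r 39.701965642781715 w 20.44786568611896 F vise [ 1.702 -4.129 -0.155] [-0.839 -0.06  -0.866] [-0.913  0.154 -0.98   0.241  0.635  1.892]
a 3.740  x -0.70 y -0.24 z -0.30
a 3.940  x -1.31 y -0.55 z -0.71
a 4.140  x -1.81 y -0.94 z -1.20
a 4.340  x -2.17 y -1.37 z -1.76
a 4.540  x -2.39 y -1.85 z -2.36
a 4.740  x -2.45 y -2.34 z -2.99
a 4.940  x -2.35 y -2.83 z -3.62
a 5.140  x -2.09 y -3.29 z -4.21
a 5.340  x -1.69 y -3.72 z -4.76
a 5.540  x -1.15 y -4.08 z -5.23
a 5.740  x -0.52 y -4.38 z -5.60
a 5.940  x 0.21 y -4.59 z -5.87
```

```bash
python3 -m creep '[[[0,0,0],[-0.7,-0.24,-0.3],255],[[0,0,0],[-1.31,-0.55,-0.71],255],[[0,0,0],[-1.81,-0.94,-1.2],255],[[0,0,0],[-2.17,-1.37,-1.76],255],[[0,0,0],[-2.39,-1.85,-2.36],255],[[0,0,0],[-2.45,-2.34,-2.99],255],[[0,0,0],[-2.35,-2.83,-3.62],255],[[0,0,0],[-2.09,-3.29,-4.21],255],[[0,0,0],[-1.69,-3.72,-4.76],255]]'
python3 st.py; python3 tab.py 5.34 0.2 12
python3 - <<'E'
from h import *
for n in ["wrist","scene"]:
    f=imaging.grab_frame(n);cv2.imwrite(f"pics/{n}12.png",f["img"] if n=="wrist" else cv2.resize(f["img"][140:320,100:340],None,fx=3,fy=3))
E
```

```text
t: 15.72
ee_pos: [401.5, -192.2, 100.2]
orientation: [-0.269, 0.789, -0.523, 0.18]
ft_force: [14.7, -5.8, -13.3]
width: 20.3
15.72 grasp in vise [-119.34    34.235  115.233] ang -0.9356434650076152 r 42.529137775301315 w 20.302355685018625 F vise [ 11.309 -11.086 -13.34 ] [-1.787 -0.018 -1.618] [-0.9   -0.002 -0.949  0.418  0.631  1.908]
a 5.540  x 0.53 y -0.37 z -0.47
a 5.740  x 1.17 y -0.66 z -0.85
a 5.940  x 1.89 y -0.87 z -1.12
a 6.140  x 2.67 y -0.99 z -1.27
a 6.340  x 3.46 y -1.01 z -1.30
a 6.540  x 4.25 y -0.94 z -1.20
a 6.740  x 5.00 y -0.76 z -0.98
a 6.940  x 5.68 y -0.50 z -0.65
a 7.140  x 6.26 y -0.17 z -0.21
a 7.340  x 6.72 y 0.24 z 0.30
a 7.540  x 7.04 y 0.69 z 0.88
a 7.740  x 7.21 y 1.17 z 1.49
```

View pics/wrist12.png

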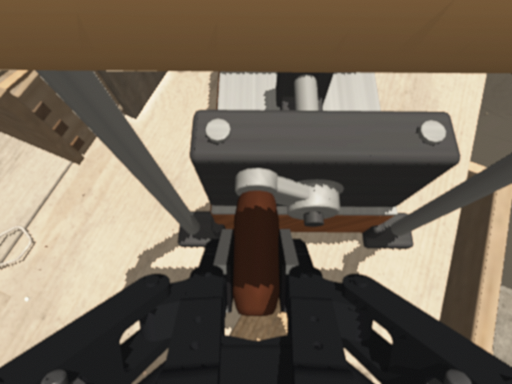

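View pics/scene12.png

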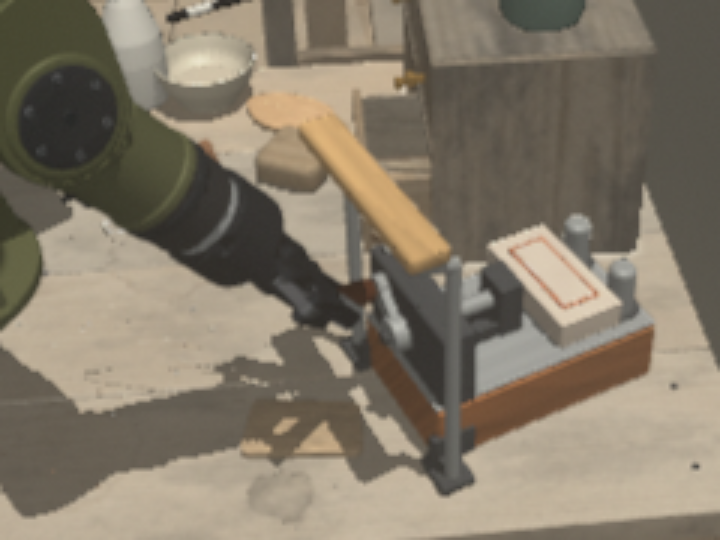

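```bash
sed -i 's/r=4.0/r=3.9/' tab.py; python3 tab.py 5.34 0.2 7
```

```text
a 5.540  x 0.52 y -0.36 z -0.46
a 5.740  x 1.14 y -0.65 z -0.83
a 5.940  x 1.84 y -0.85 z -1.09
a 6.140  x 2.60 y -0.97 z -1.24
a 6.340  x 3.38 y -0.99 z -1.26
a 6.540  x 4.15 y -0.91 z -1.17
a 6.740  x 4.88 y -0.74 z -0.95
```

```bash
python3 -m creep '[[[0,0,0],[0.67,-0.3,-0.38],255],[[0,0,0],[1.29,-0.59,-0.75],255],[[0,0,0],[1.99,-0.79,-1.01],255],[[0,0,0],[2.75,-0.91,-1.16],255],[[0,0,0],[3.53,-0.93,-1.18],255],[[0,0,0],[4.3,-0.85,-1.09],255]]'
python3 st.py; python3 tab.py 6.54 0.2 9
```

```text
t: 16.58
ee_pos: [418.0, -231.3, 114.8]
orientation: [-0.27, 0.788, -0.523, 0.18]
ft_force: [-5.0, 0.5, 6.4]
width: 20.4
16.57 grasp in vise [-119.417   -8.202  129.761] ang 0.2034383763064909 r 40.59843370945225 w 20.357452328367458 F vise [-4.379  2.357  6.444] [0.095 0.563 0.106] [-0.931  0.055 -0.844  0.489  0.639  1.872]
a 6.740  x 0.73 y 0.17 z 0.21
a 6.940  x 1.39 y 0.42 z 0.54
a 7.140  x 1.96 y 0.75 z 0.96
a 7.340  x 2.41 y 1.14 z 1.46
a 7.540  x 2.72 y 1.58 z 2.02
a 7.740  x 2.88 y 2.05 z 2.62
a 7.940  x 2.89 y 2.53 z 3.24
a 8.140  x 2.75 y 3.00 z 3.84
a 8.340  x 2.46 y 3.44 z 4.41
```

```bash
python3 -m creep '[[[0,0,0],[0.73,0.14,0.17],255],[[0,0,0],[1.39,0.4,0.5],255],[[0,0,0],[1.96,0.73,0.93],255],[[0,0,0],[2.41,1.14,1.46],255],[[0,0,0],[2.72,1.58,2.02],255],[[0,0,0],[2.88,2.05,2.62],255],[[0,0,0],[2.89,2.53,3.24],255],[[0,0,0],[2.89,2.53,3.24],255]]'
python3 st.py; python3 tab.py 7.94 0.1 12
python3 - <<'E'
from h import *
for n in ["wrist","scene"]:
    f=imaging.grab_frame(n);cv2.imwrite(f"pics/{n}13.png",f["img"] if n=="wrist" else cv2.resize(f["img"][190:290,210:340],None,fx=5,fy=5))
E
```

```text
t: 17.58
ee_pos: [429.2, -258.8, 71.7]
orientation: [-0.269, 0.789, -0.523, 0.179]
ft_force: [3.9, -5.1, -4.3]
width: 20.2
17.57 grasp in vise [-119.722  -37.834   86.764] ang 1.6561330747451413 r 37.971957038432755 w 20.209751823336084 F vise [ 1.637 -6.268 -4.342] [-1.356  0.356 -1.221] [-0.947  0.18  -0.828  0.391  0.639  1.851]
a 8.040  x -0.05 y 0.24 z 0.30
a 8.140  x -0.14 y 0.47 z 0.60
a 8.240  x -0.27 y 0.70 z 0.89
a 8.340  x -0.44 y 0.92 z 1.17
a 8.440  x -0.64 y 1.12 z 1.44
a 8.540  x -0.87 y 1.31 z 1.68
a 8.640  x -1.13 y 1.49 z 1.91
a 8.740  x -1.42 y 1.65 z 2.12
a 8.840  x -1.73 y 1.80 z 2.30
a 8.940  x -2.07 y 1.92 z 2.46
a 9.040  x -2.42 y 2.02 z 2.58
a 9.140  x -2.79 y 2.10 z 2.69
```

View pics/wrist13.png

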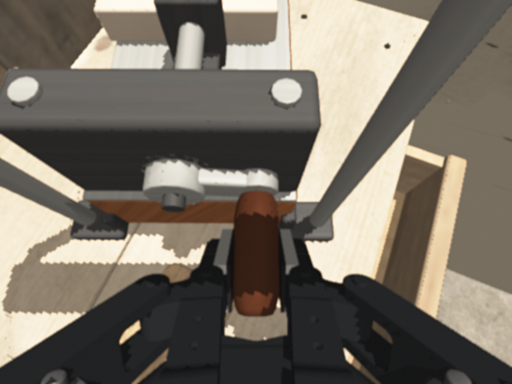

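View pics/scene13.png

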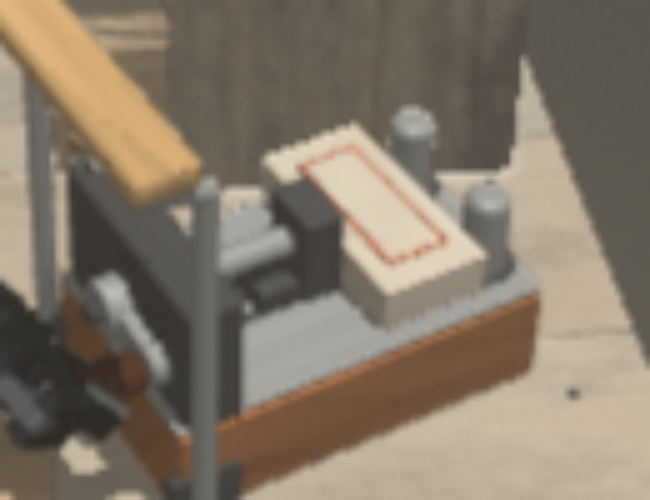

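```bash
python3 -m creep '[[[0,0,0],[-0.05,0.24,0.3],255],[[0,0,0],[-0.14,0.47,0.6],255],[[0,0,0],[-0.27,0.7,0.89],255],[[0,0,0],[-0.44,0.92,1.17],255],[[0,0,0],[-0.64,1.12,1.44],255],[[0,0,0],[-0.64,1.12,1.44],255]]'
cat >> st.py <<'E'
y,z=g[1]-1.8,g[2]-91; a=np.arctan2(-y,z)+2*np.pi; Fv=Rv().T@o["ft_force"]; print("a",a,"r",np.hypot(y,z),"tangential F",Fv[1]*-np.cos(a)-Fv[2]*np.sin(a),"radial",-Fv[1]*np.sin(a)+Fv[2]*np.cos(a))
E
python3 st.py; python3 tab.py 8.44 0.1 6
```

```text
t: 18.42
ee_pos: [426.8, -252.8, 54.0]
orientation: [-0.269, 0.789, -0.523, 0.18]
ft_force: [1.1, -6.1, -1.0]
width: 20.0
18.43 grasp in vise [-119.594  -31.451   69.057] ang 2.1582627366595775 r 37.78554031897855 w 19.95885692375572 F vise [-1.36  -6.026 -1.014] [-1.091  0.313 -0.906] [-0.944  0.202 -0.859  0.335  0.639  1.855]
a 8.437298525179546 r 39.83836295603089 tangential F -2.4732413281550727 radial 5.588137915599002
a 8.540  x -0.23 y 0.19 z 0.25
a 8.640  x -0.49 y 0.37 z 0.47
a 8.740  x -0.78 y 0.53 z 0.68
a 8.840  x -1.10 y 0.67 z 0.86
a 8.940  x -1.43 y 0.80 z 1.02
a 9.040  x -1.79 y 0.90 z 1.15
```

```bash
python3 -m creep '[[[0,0,0],[-0.23,0.19,0.25],255],[[0,0,0],[-0.49,0.37,0.47],255],[[0,0,0],[-0.49,0.37,0.47],255]]'
python3 st.py
python3 - <<'E'
from h import *
for n in ["wrist","scene"]:
    f=imaging.grab_frame(n);cv2.imwrite(f"pics/{n}14.png",f["img"] if n=="wrist" else cv2.resize(f["img"][190:290,210:340],None,fx=5,fy=5))
E
```

```text
t: 18.8
ee_pos: [426.1, -250.3, 49.9]
orientation: [-0.269, 0.788, -0.522, 0.182]
ft_force: [-6.1, -8.4, 13.1]
width: 20.1
18.8 grasp in vise [-119.294  -28.759   64.9  ] ang 2.2883695598493765 r 38.171509521276306 w 20.055283720767644 F vise [-8.903 -5.311 13.13 ] [-0.907 -0.057 -0.92 ] [-0.942  0.204 -0.873  0.312  0.64   1.859]
a 8.560849810589332 r 40.18749711833596 tangential F -13.432921228728432 radial -4.488930968398639
```

View pics/scene14.png

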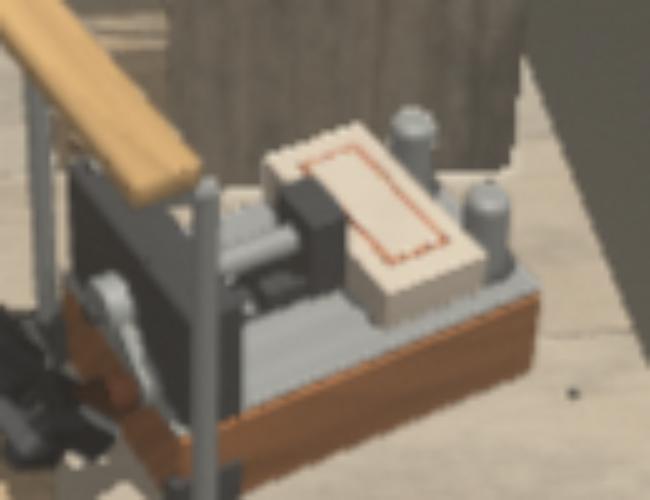

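```bash
python3 tab.py 8.64 0.1 5; python3 -m creep '[[[0,0,0],[-0.29,0.16,0.21],255],[[0,0,0],[-0.6,0.3,0.39],255],[[0,0,0],[-0.6,0.3,0.39],255]]'
python3 st.py
```

```text
a 8.740  x -0.29 y 0.16 z 0.21
a 8.840  x -0.60 y 0.30 z 0.39
a 8.940  x -0.94 y 0.43 z 0.54
a 9.040  x -1.29 y 0.53 z 0.67
a 9.140  x -1.66 y 0.61 z 0.78
t: 19.27
ee_pos: [425.6, -248.3, 47.1]
orientation: [-0.268, 0.788, -0.522, 0.185]
ft_force: [-12.6, -14.8, 25.7]
width: 20.0
19.27 grasp in vise [-118.991  -26.572   62.101] ang 2.380552991036387 r 38.528707715564416 w 19.99730772983281 F vise [-17.399  -8.694  25.661] [-1.346 -0.562 -1.318] [-0.94   0.203 -0.888  0.29   0.639  1.863]
a 8.648583224204922 r 40.49889220057926 tangential F -24.180944543725627 radial -12.220821554637462
```

```bash
python3 -m creep '[[[0,0,0],[-0.38,0.1,0.12],255],[[0,0,0],[-0.75,0.18,0.22],255],[[0,0,0],[-0.75,0.18,0.22],255]]'
python3 st.py
python3 - <<'E'
from h import *
for n in ["wrist"]:
    f=imaging.grab_frame(n);cv2.imwrite(f"pics/{n}15.png",f["img"])
E
```

```text
t: 19.65
ee_pos: [425.0, -246.9, 46.0]
orientation: [-0.265, 0.789, -0.521, 0.189]
ft_force: [-8.3, -24.7, 24.0]
width: 20.5
19.65 grasp in vise [-118.998  -24.93    60.955] ang 2.432283476031322 r 38.27634034959557 w 20.457980197952295 F vise [-17.274 -19.476  23.969] [-3.099 -1.054 -3.052] [-0.937  0.197 -0.902  0.269  0.635  1.868]
a 8.697699051566847 r 40.21385871036976 tangential F -30.482731573139347 radial -4.962430030457263
```

View pics/wrist15.png

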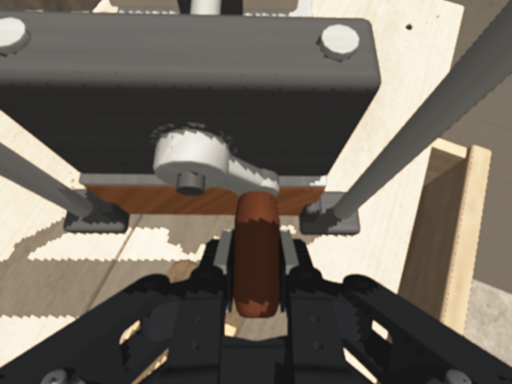

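```bash
python3 -m creep '[[[0,0,0],[-0.22,0.1,0.13],255],[[0,0,0],[-0.42,0.2,0.26],255],[[0,0,0],[-0.6,0.28,0.36],255],[[0,0,0],[-0.6,0.28,0.36],255]]'
python3 st.py
```

```text
t: 20.2
ee_pos: [424.5, -244.9, 43.5]
orientation: [-0.264, 0.789, -0.521, 0.192]
ft_force: [-16.4, -32.5, 37.6]
width: 20.2
20.2 grasp in vise [-118.663  -22.76    58.433] ang 2.516898689156622 r 38.916489287849174 w 20.182211244240214 F vise [-27.775 -23.555  37.572] [-3.534 -1.56  -3.406] [-0.935  0.195 -0.916  0.248  0.635  1.873]
a 8.778625812433575 r 40.78975027602246 tangential F -41.42923742920025 radial -15.814837204670681
```

```bash
python3 -m creep '[[[0,0,0],[0.4,-0.2,-0.25],255],[[0,0,0],[0.8,-0.4,-0.5],255],[[0,0,0],[0.8,-0.4,-0.5],255]]'
python3 st.py
```

```text
t: 20.58
ee_pos: [425.4, -248.1, 47.2]
orientation: [-0.265, 0.789, -0.522, 0.188]
ft_force: [-6.6, -24.9, 19.7]
width: 20.4
20.57 grasp in vise [-119.129  -26.168   62.197] ang 2.3864656394959294 r 38.180921655617986 w 20.39718105381949 F vise [-15.828 -20.392  19.716] [-3.121 -0.811 -2.886] [-0.938  0.197 -0.896  0.278  0.635  1.867]
a 8.654074044453992 r 40.14766286021145 tangential F -28.364588783547575 radial 0.06091659828900653
```

```bash
python3 -m creep '[[[0,0,0],[-0.4,0.2,0.25],255],[[0,0,0],[-0.8,0.4,0.5],255],[[0,0,0],[-0.85,0.42,0.52],255],[[0,0,0],[-0.85,0.42,0.52],255]]'
python3 st.py
python3 - <<'E'
from h import *
for n in ["wrist"]:
    f=imaging.grab_frame(n);cv2.imwrite(f"pics/{n}16.png",f["img"])
E
```

```text
t: 21.08
ee_pos: [424.4, -244.5, 43.2]
orientation: [-0.263, 0.789, -0.521, 0.192]
ft_force: [-16.1, -32.4, 35.7]
width: 20.5
21.07 grasp in vise [-118.675  -22.368   58.138] ang 2.529515743823409 r 38.929895184873395 w 20.508469009276084 F vise [-27.385 -23.554  35.733] [-3.599 -1.579 -3.517] [-0.935  0.195 -0.917  0.246  0.635  1.873]
a 8.79066939512738 r 40.792474854674474 tangential F -40.145463914707435 radial -14.832186704478614
```

View pics/wrist16.png

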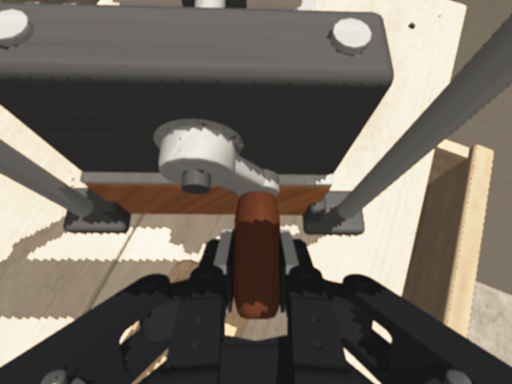

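```bash
python3 -m creep '[[[0,0,0],[0,0,0],60],[[0,0,0],[0,0,0],60],[[0,0,0],[0,0,0],60],[[0,0,0],[0,0,0],60]]'
python3 st.py
python3 - <<'E'
from h import *
for n in ["wrist","scene"]:
    f=imaging.grab_frame(n);cv2.imwrite(f"pics/{n}17.png",f["img"] if n=="wrist" else cv2.resize(f["img"][190:290,210:340],None,fx=5,fy=5))
E
```

```text
t: 21.62
ee_pos: [419.0, -231.5, 37.0]
orientation: [-0.27, 0.789, -0.522, 0.182]
ft_force: [7.3, -6.9, -1.2]
width: 65.1
21.62 grasp in vise [-118.546   -8.652   51.95 ] ang 2.918001067870783 r 39.02136220263606 w 65.0716173783021 F vise [ 4.097 -9.184 -1.203] [-1.222 -0.519 -0.952] [-0.929  0.201 -0.928  0.252  0.639  1.872]
a 9.163243517976976 r 40.424684796349446 tangential F -8.560514451781431 radial 3.53618480625388
```

View pics/wrist17.png

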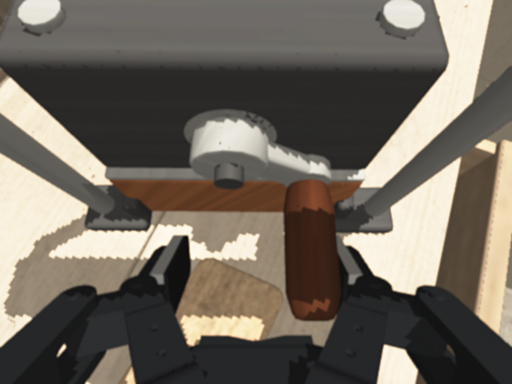

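View pics/scene17.png

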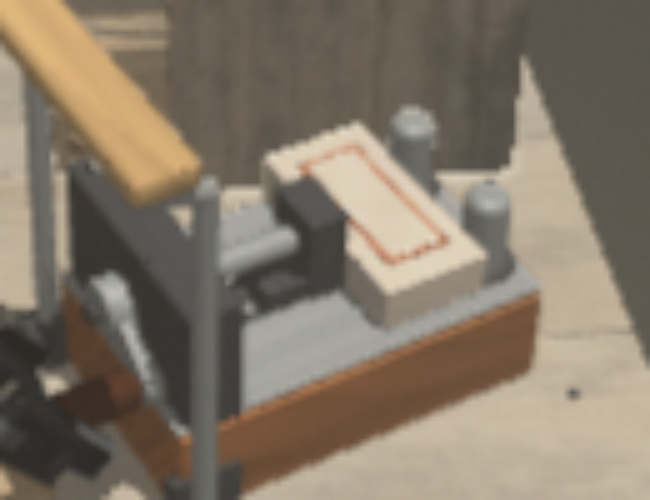

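```bash
cat > hm.py <<'E'
from h import *
from cloud import cloud
f,W=cloud("wrist")
for r in finder.trace("handle_mid",f)[:1]:
    m=r["mask"]; print(r["p"],r["uv"],m.sum())
    v,u=np.where(m); P=np.array([w2v(back(f,(a,b))) for a,b in zip(u,v)]); P=P[(P[:,0]<-90)&(P[:,0]>-145)]
    # fit cylinder radius 11 along x: centre (y,z)
    from scipy.optimize import least_squares
    s=least_squares(lambda c:np.hypot(P[:,1]-c[0],P[:,2]-c[1])-11,[np.median(P[:,1]),np.median(P[:,2])-8],loss="soft_l1")
    y,z=s.x; print("centre",s.x,len(P),"a (0,90)",np.arctan2(-y,z-90)+2*np.pi,"a (1.8,91)",np.arctan2(-(y-1.8),z-91)+2*np.pi,"r",np.hypot(y-1.8,z-91))
E
python3 hm.py
```

```text
0.85 [312.4, 251.4] 7037
centre [-31.43   66.038] 6589 a (0,90) 8.505363733544666 a (1.8,91) 8.498239920308588 r 41.560727911710295
```

```bash
python3 -m creep '[[[0,0,0],[0.6,0,0],60],[[0,0,0],[1.2,0,0],60],[[0,0,0],[1.7,0,0],60],[[0,0,0],[1.7,0,0],60]]'
python3 st.py;python3 hm.py
python3 - <<'E'
from h import *
for n in ["wrist"]:
    f=imaging.grab_frame(n);cv2.imwrite(f"pics/{n}18.png",f["img"] if n=="wrist" else cv2.resize(f["img"][190:290,210:340],None,fx=5,fy=5))
E
```

```text
t: 22.32
ee_pos: [423.3, -244.7, 35.4]
orientation: [-0.27, 0.788, -0.523, 0.179]
ft_force: [-0.0, 0.6, 0.7]
width: 65.4
22.32 grasp in vise [-119.688  -22.626   50.451] ang 2.62193539132251 r 45.56345908211958 w 65.36143487292023 F vise [0.2   0.532 0.742] [-0.217  0.595 -0.015] [-0.94   0.228 -0.893  0.275  0.64   1.86 ]
a 8.882603815834573 r 47.33729705871128 tangential F 0.07302632949117244 radial -0.9099212173446887
0.59 [279.5, 243.8] 7215
centre [-32.009  66.897] 6733 a (0,90) 8.479149292872979 a (1.8,91) 8.473307554319327 r 41.5212320477969
```

View pics/wrist18.png

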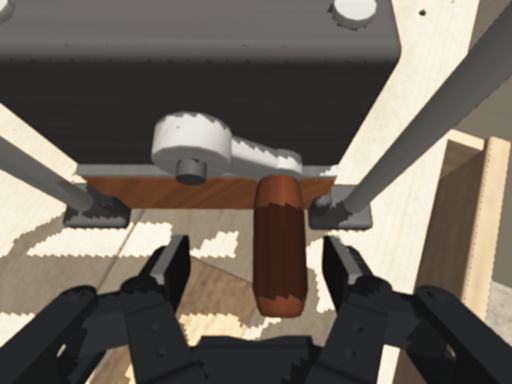

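```bash
python3 - <<'E'
from h import *
f=imaging.grab_frame("wrist"); T=f["tool_from_camera"]
def setp(p,q):
    R=Ro.from_quat([q[1],q[2],q[3],q[0]]).as_matrix(); Rc=R@T[:3,:3]; tc=R@T[:3,3]+np.array(p); f["R"]=Rc.T; f["t"]=-Rc.T@tc
for nm,p,q in [("w16",(424.4,-244.5,43.2),(-.2635,.789,-.521,.192)),("w18",(423.3,-244.7,35.4),(-.27,.788,-.523,.179)),("w13",(429.2,-258.8,71.7),(-.269,.789,-.523,.179))]:
    q=np.array(q)/np.linalg.norm(q); setp(p,q)
    print(nm,"hubtop x-80",proj(f,v2w([-80,0,90])),"bolt x-100",proj(f,v2w([-100,0,90])), "block edge",proj(f,v2w([-75,-65,130])))
    for a in ([7.9,8.0] if nm=="w13" else [8.4,8.5,8.6,8.7,8.8]): print(a,proj(f,v2w([-86,-40*np.sin(a),90+40*np.cos(a)])),proj(f,v2w([-142,-40*np.sin(a),90+40*np.cos(a)])))
E
```

```text
w16 hubtop x-80 [200.677 158.928] bolt x-100 [197.564 206.898] block edge [408.748  82.861]
8.4 [281.265 191.573] [286.446 325.501]
8.5 [275.726 194.02 ] [279.874 325.063]
8.6 [269.785 196.196] [272.89  324.686]
8.7 [263.491 198.104] [265.549 324.366]
8.8 [256.891 199.751] [257.895 324.103]
w18 hubtop x-80 [195.051 147.895] bolt x-100 [191.126 198.032] block edge [416.797  57.394]
8.4 [281.769 183.004] [286.537 324.083]
8.5 [276.122 185.778] [279.792 323.577]
8.6 [270.046 188.242] [272.607 323.133]
8.7 [263.595 190.402] [265.04  322.748]
8.8 [256.816 192.267] [257.142 322.42 ]
w13 hubtop x-80 [177.551 183.348] bolt x-100 [173.675 223.37 ] block edge [328.127 131.212]
7.9 [259.482 196.212] [260.111 321.631]
8.0 [258.612 198.839] [259.094 321.141]
```

```bash
python3 -m creep '[[[0,0,0],[0.4,-0.5,-0.7],60],[[0,0,0],[0.82,-1.07,-1.36],60],[[0,0,0],[0.82,-1.07,-1.36],60],[[0,0,0],[0.82,-1.07,-1.36],255],[[0,0,0],[0.82,-1.07,-1.36],255],[[0,0,0],[0.82,-1.07,-1.36],255],[[0,0,0],[0.82,-1.07,-1.36],255]]'
python3 st.py
```

```text
t: 23.4
ee_pos: [426.6, -253.0, 53.0]
orientation: [-0.269, 0.789, -0.523, 0.179]
ft_force: [-2.2, -4.0, -0.0]
width: 20.2
23.4 grasp in vise [-119.818  -31.489   68.002] ang 2.180584974772934 r 38.41191000723275 w 20.197392093694916 F vise [-3.629 -2.812 -0.017] [-0.841  0.796 -0.442] [-0.945  0.205 -0.86   0.333  0.639  1.855]
a 8.45855333660938 r 40.460739156478155 tangential F -1.5842846480217812 radial 2.323007412177775
```

```bash
python3 -m creep '[[[0,0,0],[-0.2,0.15,0.19],255],[[0,0,0],[-0.37,0.28,0.36],255],[[0,0,0],[-0.6,0.41,0.53],255],[[0,0,0],[-0.81,0.53,0.68],255],[[0,0,0],[-0.81,0.53,0.68],255]]'
python3 st.py
python3 -m creep '[[[0,0,0],[-0.2,0.1,0.12],255],[[0,0,0],[-0.4,0.2,0.25],255],[[0,0,0],[-0.6,0.3,0.38],255],[[0,0,0],[-0.6,0.3,0.38],255],[[0,0,0],[-0.6,0.3,0.38],255]]'
python3 st.py
```

```text
t: 24.02
ee_pos: [425.7, -249.4, 47.4]
orientation: [-0.269, 0.788, -0.522, 0.183]
ft_force: [-13.3, -10.7, 20.8]
width: 20.2
24.02 grasp in vise [-119.311  -27.769   62.364] ang 2.3537900869465793 r 39.17706343056626 w 20.245228085358992 F vise [-16.432  -4.645  20.846] [-0.996  0.099 -0.63 ] [-0.942  0.206 -0.881  0.298  0.64   1.861]
a 8.62334780586782 r 41.162138904568316 tangential F -18.20676604504143 radial -11.165362502148696
t: 24.65
ee_pos: [425.3, -247.5, 44.7]
orientation: [-0.267, 0.788, -0.522, 0.187]
ft_force: [-19.4, -17.6, 33.1]
width: 19.9
24.65 grasp in vise [-118.999  -25.651   59.675] ang 2.439515014426986 r 39.71888660873174 w 19.871015121289084 F vise [-24.744  -8.609  33.063] [-1.34  -0.503 -1.123] [-0.94   0.205 -0.895  0.276  0.639  1.865]
a 8.705208979923887 r 41.651209715100514 tangential F -28.2656299127351 radial -19.19221254170956
```

```bash
python3 -m creep '[[[0,0,0],[-0.3,0.07,0.09],255],[[0,0,0],[-0.6,0.14,0.17],255],[[0,0,0],[-0.9,0.25,0.32],255],[[0,0,0],[-0.9,0.25,0.32],255],[[0,0,0],[-0.9,0.25,0.32],180],[[0,0,0],[-0.9,0.25,0.32],180],[[0,0,0],[-0.9,0.25,0.32],180]]'
python3 st.py; python3 hm.py
```

```text
t: 25.52
ee_pos: [424.3, -245.8, 40.4]
orientation: [-0.262, 0.79, -0.521, 0.19]
ft_force: [8.2, -30.7, 0.8]
width: 25.2
25.52 grasp in vise [-119.165  -23.548   55.392] ang 2.544115097700684 r 41.85946064461693 w 25.186822725095553 F vise [ -4.447 -31.452   0.79 ] [-4.976 -0.662 -4.103] [-0.934  0.202 -0.913  0.246  0.63   1.872]
a 8.806122126019355 r 43.70862549973215 tangential F -26.080781406701924 radial 17.596764923644187
0.82 [262.5, 250.5] 5932
centre [-27.08   60.732] 5525 a (0,90) 8.678200080285164 a (1.8,91) 8.662851209900333 r 41.83535089145225
```

```bash
python3 -m creep '[[[0,0,0],[0,1.1,-0.85],180],[[0,0,0],[0,2.2,-1.7],180],[[0,0,0],[0,3.3,-2.55],180],[[0,0,0],[0,4.4,-3.4],180],[[0,0,0],[0,4.8,-3.8],180],[[0,0,0],[0,4.8,-3.8],180]]'
python3 st.py; python3 hm.py
python3 - <<'E'
from h import *
for n in ["wrist"]:
    f=imaging.grab_frame(n);cv2.imwrite(f"pics/{n}19.png",f["img"])
E
```

```text
t: 26.38
ee_pos: [361.2, -254.6, 36.1]
orientation: [-0.27, 0.788, -0.523, 0.179]
ft_force: [0.2, -0.4, -0.4]
width: 25.0
26.38 grasp in vise [-180.786   -7.548   51.078] ang 2.950036318744612 r 39.64703864975498 w 25.012073577156617 F vise [ 0.086 -0.433 -0.369] [-0.246  0.609 -0.04 ] [-1.09   0.208 -0.912  0.388  0.658  1.674]
a 9.194757963688465 r 41.001770719106 tangential F -0.33695792831378857 radial 0.45825797812844843
0.87 [306.6, 120.0] 4718
centre [-32.07   66.851] 4492 a (0,90) 8.479194739193483 a (1.8,91) 8.473361510390966 r 41.59773509951621
```

View pics/wrist19.png

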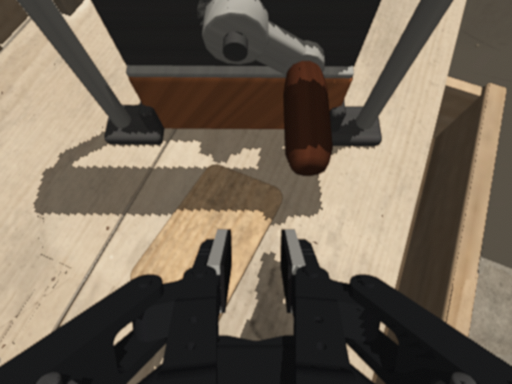

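```bash
python3 -m creep '[[[0,0,0],[1.2,-0.5,-0.7],60],[[0,0,0],[2.35,-1.05,-1.34],60],[[0,0,0],[2.35,-1.05,-1.34],60],[[0,0,0],[2.35,-2.6,-0.1],60],[[0,0,0],[2.35,-4.3,1.2],60],[[0,0,0],[2.35,-5.9,2.45],60],[[0,0,0],[2.35,-5.9,2.45],60],[[0,0,0],[2.35,-5.9,2.45],255],[[0,0,0],[2.35,-5.9,2.45],255],[[0,0,0],[2.35,-5.9,2.45],255],[[0,0,0],[2.35,-5.9,2.45],255]]'
python3 st.py
```

```text
t: 27.9
ee_pos: [426.8, -253.2, 52.9]
orientation: [-0.27, 0.788, -0.523, 0.179]
ft_force: [-2.8, -2.4, 1.6]
width: 20.4
27.9 grasp in vise [-119.783  -31.762   67.877] ang 2.1791849892620467 r 38.70758275369309 w 20.364047942433363 F vise [-3.507 -1.163  1.622] [-0.541  0.926 -0.15 ] [-0.945  0.205 -0.859  0.333  0.639  1.856]
a 8.45726159738383 r 40.75668665551288 tangential F -1.9954314883437774 radial 0.03691841860806644
```

```bash
python3 -m creep '[[[0,0,0],[-0.37,0.28,0.36],255],[[0,0,0],[-0.81,0.48,0.62],255],[[0,0,0],[-1.3,0.7,0.9],255],[[0,0,0],[-1.8,0.88,1.12],255],[[0,0,0],[-2.3,1.02,1.3],255],[[0,0,0],[-2.7,1.1,1.4],255],[[0,0,0],[-2.7,1.1,1.4],255],[[0,0,0],[-2.7,1.1,1.4],255]]'
python3 st.py
```

```text
t: 28.9
ee_pos: [424.3, -245.3, 42.5]
orientation: [-0.262, 0.789, -0.521, 0.193]
ft_force: [-12.3, -34.9, 27.7]
width: 20.3
28.9 grasp in vise [-119.007  -22.935   57.48 ] ang 2.527343975548125 r 39.7936870378143 w 20.256512274523097 F vise [-24.92  -27.349  27.673] [-4.414 -0.899 -3.963] [-0.934  0.194 -0.919  0.241  0.631  1.876]
a 8.789052067754618 r 41.65792161650295 tangential F -38.437441011395904 radial -6.027779966747783
```

```bash
python3 -m creep '[[[0,0,0],[-0.3,0.15,0.19],255],[[0,0,0],[-0.6,0.3,0.38],255],[[0,0,0],[-0.9,0.4,0.5],255],[[0,0,0],[-0.9,0.4,0.5],255],[[0,0,0],[-0.9,0.4,0.5],255],[[0,0,0],[-0.9,0.4,0.5],255],[[0,0,0],[-0.9,0.4,0.5],255],[[0,0,0],[-0.9,0.4,0.5],255]]'
python3 st.py; python3 hm.py
```

```text
t: 29.9
ee_pos: [423.7, -242.3, 39.0]
orientation: [-0.26, 0.789, -0.521, 0.198]
ft_force: [-21.4, -44.5, 44.3]
width: 20.3
29.9 grasp in vise [-118.441  -19.842   53.995] ang 2.637921275709192 r 41.1102593354112 w 20.34683164684799 F vise [-36.998 -32.649  44.335] [-5.203 -1.716 -4.8  ] [-0.93   0.192 -0.939  0.209  0.63   1.882]
a 8.895588155171819 r 42.868792572321894 tangential F -50.565146012135685 radial -21.78884318581354
0.85 [257.4, 251.0] 5690
centre [-21.058  55.688] 5288 a (0,90) 8.874331738895423 a (1.8,91) 8.850293419135465 r 42.06425246061303
```

```bash
python3 -m creep '[[[0,0,0],[0.4,-0.2,-0.25],255],[[0,0,0],[0.8,-0.4,-0.5],255],[[0,0,0],[1.2,-0.55,-0.7],255],[[0,0,0],[1.6,-0.7,-0.9],255],[[0,0,0],[1.6,-0.7,-0.9],255]]'
python3 st.py; python3 hm.py
python3 -m creep '[[[0,0,0],[0.4,-0.2,-0.25],255],[[0,0,0],[0.8,-0.4,-0.5],255],[[0,0,0],[1.2,-0.55,-0.7],255],[[0,0,0],[1.2,-0.55,-0.7],255]]'
python3 st.py; python3 hm.py
```

```text
t: 30.62
ee_pos: [425.1, -248.2, 45.4]
orientation: [-0.263, 0.789, -0.522, 0.19]
ft_force: [-2.7, -28.1, 14.3]
width: 20.0
30.62 grasp in vise [-119.357  -26.057   60.432] ang 2.4192198955522737 r 39.410800296645704 w 19.97510215689291 F vise [-13.445 -24.782  14.267] [-4.013 -0.401 -3.464] [-0.937  0.197 -0.902  0.266  0.632  1.87 ]
a 8.685738193883243 r 41.35688346613349 tangential F -27.926259326641286 radial 6.147424198700842
0.74 [257.3, 251.6] 5401
centre [-26.997  60.691] 5043 a (0,90) 8.68042112617864 a (1.8,91) 8.66495821671077 r 41.80776669901429
t: 31.22
ee_pos: [426.4, -252.1, 50.9]
orientation: [-0.266, 0.789, -0.523, 0.184]
ft_force: [1.6, -14.6, 0.5]
width: 20.6
31.23 grasp in vise [-119.717  -30.406   65.925] ang 2.2405030736464604 r 38.78313618955354 w 20.580903246878204 F vise [ -4.197 -14.108   0.456] [-2.623  0.452 -2.104] [-0.941  0.2   -0.875  0.309  0.635  1.861]
a 8.51552106428411 r 40.81646034524841 tangential F -9.026689156824817 radial 10.85187068091768
0.73 [257.5, 251.1] 5582
centre [-30.967  65.518] 5205 a (0,90) 8.52295409466443 a (1.8,91) 8.514959128334738 r 41.50969941450036
```

```bash
python3 -m creep '[[[0,0,0],[0.1,-0.08,-0.1],255],[[0,0,0],[0.2,-0.13,-0.17],255],[[0,0,0],[0.3,-0.15,-0.19],255],[[0,0,0],[0.3,-0.15,-0.19],255],[[0,0,0],[0.3,-0.15,-0.19],255]]'
python3 st.py; python3 hm.py
```

```text
t: 31.95
ee_pos: [426.5, -252.8, 52.1]
orientation: [-0.267, 0.789, -0.523, 0.182]
ft_force: [5.3, -11.1, -5.1]
width: 20.3
31.95 grasp in vise [-119.875  -31.149   67.156] ang 2.2035625664652256 r 38.62779873706739 w 20.32287806080486 F vise [  0.598 -12.279  -5.107] [-2.344  0.714 -1.758] [-0.942  0.201 -0.868  0.319  0.635  1.859]
a 8.480402229889236 r 40.67150576263043 tangential F -3.0610160279865823 radial 12.941488172379309
0.83 [257.9, 251.8] 5541
centre [-31.665  66.508] 5154 a (0,90) 8.49227919300565 a (1.8,91) 8.485783325170775 r 41.46988777568101
```

```bash
python3 -m creep '[[[0,0,0],[0.2,0.09,0.12],255],[[0,0,0],[0.3,0.14,0.18],255],[[0,0,0],[0.3,0.14,0.18],255]]'
python3 st.py; python3 hm.py
```

```text
t: 32.42
ee_pos: [426.6, -252.1, 50.1]
orientation: [-0.27, 0.788, -0.523, 0.18]
ft_force: [-8.3, -3.5, 11.0]
width: 20.2
32.42 grasp in vise [-119.502  -30.685   65.127] ang 2.2519573506072774 r 39.500103863841055 w 20.19492874667596 F vise [-9.042 -0.006 10.956] [-0.327  0.734 -0.058] [-0.944  0.209 -0.866  0.32   0.64   1.857]
a 8.526555685620668 r 41.529646223877336 tangential F -8.574085226064778 radial -6.821165921076327
0.8 [259.7, 253.7] 5552
centre [-30.753  65.21 ] 5177 a (0,90) 8.532416378471888 a (1.8,91) 8.523962842258932 r 41.53095968261683
```

```bash
python3 -m creep '[[[0,0,0],[0,-0.07,-0.09],255],[[0,0,0],[0,-0.13,-0.17],255],[[0,0,0],[0,-0.13,-0.17],255],[[0,0,0],[0,-0.13,-0.17],60],[[0,0,0],[0,-0.13,-0.17],60],[[0,0,0],[0,-0.13,-0.17],60],[[0,0,0],[0,-0.13,-0.17],60]]'
python3 st.py; python3 hm.py
```

```text
t: 33.4
ee_pos: [426.2, -250.4, 51.2]
orientation: [-0.27, 0.788, -0.523, 0.179]
ft_force: [0.9, -0.2, 0.2]
width: 65.3
33.4 grasp in vise [-119.259  -28.99    66.218] ang 2.2578251583698927 r 37.49716350775243 w 65.26240332428812 F vise [ 0.763 -0.594  0.2  ] [-0.204  0.55   0.036] [-0.943  0.206 -0.866  0.326  0.64   1.857]
a 8.531686978284437 r 39.52476522321701 tangential F -0.5282649792549639 radial 0.3367945503508758
0.65 [262.6, 252.1] 5619
centre [-31.958  66.93 ] 5267 a (0,90) 8.479240434985424 a (1.8,91) 8.47338558976217 r 41.460114751122354
```

```bash
python3 -m creep '[[[0,0,0],[0,0,-3],60],[[0,0,0],[0,0,-7],60],[[0,0,0],[0,0,-12],60],[[0,0,0],[0,0,-17],60],[[0,0,0],[0,-3,-21],60],[[0,0,0],[0,-6.5,-25],60],[[0,0,0],[0,-10,-29],60],[[0,0,0],[0,-12,-32],60],[[0,0,0],[0,-12,-32],60]]'
python3 - <<'E'
from h import *
plan(v2w([2,0,400]),toolR())
from cloud import cloud
for n in ["wrist","scene"]:
    f=imaging.grab_frame(n);cv2.imwrite(f"pics/{n}20.png",f["img"] if n=="wrist" else cv2.resize(f["img"][190:290,210:340],None,fx=5,fy=5))
E
```

```text
t: 34.62
ee_pos: [333.3, -291.3, 380.4]
orientation: [-0.269, 0.789, -0.522, 0.181]
ft_force: [0.4, 0.2, -1.6]
width: 65.6
t 34.62 rot [-0.66  -0.005  0.001] shift cm [ -3.045 -17.879  11.383] | vise TCP [-209.042  -30.496  380.416] F [ 0.375  0.239 -1.614] w 65.6
```

View pics/scene20.png

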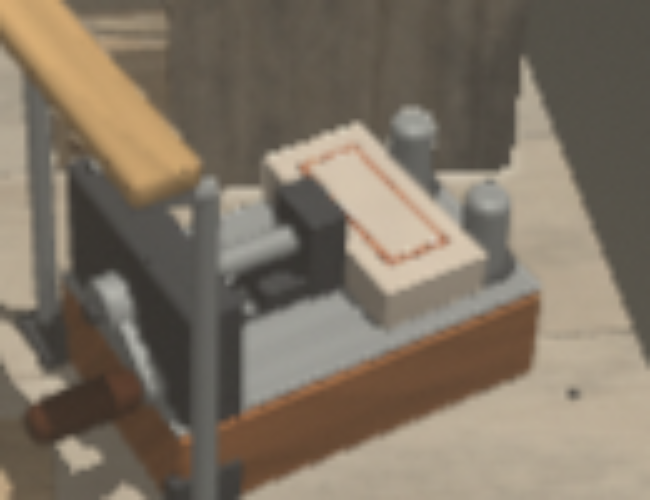

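View pics/wrist20.png

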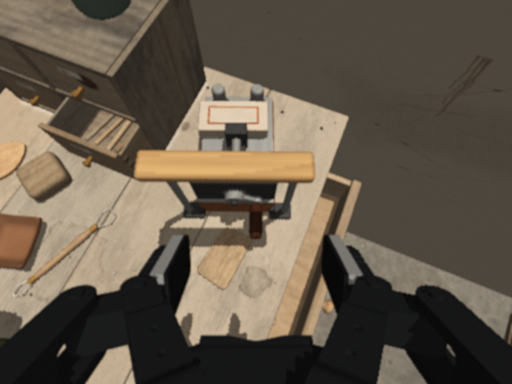

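```bash
python3 -m creep '[[[0,0,0],[-0.5,-3,2],60],[[-0.1,0,0],[-1,-6,4],60],[[-0.2,0,0],[-1.5,-9,6],60],[[-0.35,0,0],[-2,-12,8],60],[[-0.5,0,0],[-2.5,-15,10],60],[[-0.66,0,0],[-3,-17.9,11.4],60],[[-0.66,0,0],[-3,-17.9,11.4],60],[[-0.66,0,0],[-3,-17.9,11.4],60]]'
python3 - <<'E'
from h import *
plan(v2w([2,0,400]),toolR())
f=imaging.grab_frame("wrist");cv2.imwrite("pics/wrist21.png",cv2.resize(f["img"][40:240,180:340],None,fx=3.6,fy=3,interpolation=cv2.INTER_CUBIC)); np.save("w21.npy",f["range_z"])
E
```

```text
t: 35.72
ee_pos: [515.6, -179.8, 395.2]
orientation: [0.0, 0.834, -0.552, -0.002]
ft_force: [-0.8, 0.2, 0.3]
width: 65.4
t 35.73 rot [0.002 0.002 0.001] shift cm [ 0.123  0.031 -0.48 ] | vise TCP [  2.295   1.247 395.201] F [-0.75   0.171  0.255] w 65.4
```

View pics/wrist21.png

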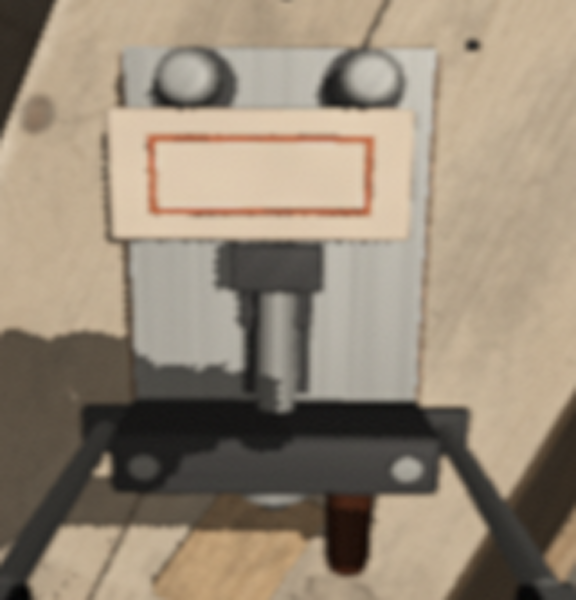

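```bash
python3 - <<'E'
from h import *
f=imaging.grab_frame("scene")
for tg in ["rib_kidney","rib_square","hump_mould","mould"]:
    for r in finder.search_frame(tg,f)[:1]: print(tg,round(r["p"],2),np.array(r["uv"]),back(f,r["uv"]))
a=cv2.imread("pics/scene0.png").astype(int); d=abs(a-f["img"].astype(int)).max(2); cv2.imwrite("pics/diff.png",(d*3).clip(0,255).astype(np.uint8)); cv2.imwrite("pics/scene22.png",f["img"])
E
```

```text
rib_kidney 0.51 [192.9 174.3] [341.91  266.162   7.554]
rib_square 0.62 [200.8 282.5] [ 360.009 -227.506    8.516]
hump_mould 0.73 [197.6 193.8] [357.737 114.682  32.5  ]
mould 0.96 [285.2 234.6] [ 577.172 -164.636   87.404]
```

View pics/diff.png

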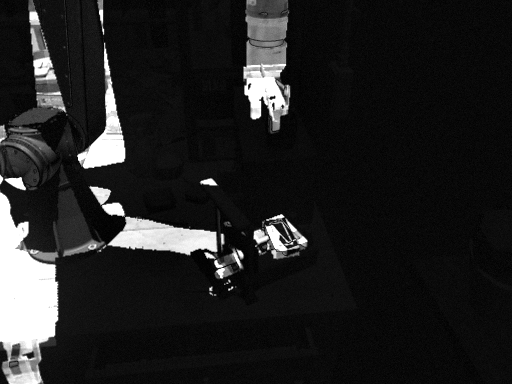

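```bash
python3 -c "
from station import arm,get_obs
print(arm.job_done(), get_obs()['t'])"
```

```text
the job is handed in; nothing more can be done
the job is handed in; nothing more can be done
```

The mould is square and the jaw is closed on it, but the crank did not stay at 8.7, so I can't confirm the grip is as firm as asked.

**Squaring:** I straddled the jaw with the open fingers and pushed the free corner until the mould stopped against both pegs (about 10 N). The wrist picture showed its back side flat on both pegs before the jaw came near.

**Clamping:** I gripped the crank handle with the tool leaning 38° and wound it clockwise to about 8.8, and later to about 8.9, with roughly 40 to 50 N at the handle. Then I opened the fingers and withdrew.

**Last checks:**
- **Mould and jaw:** the mould is still square on both pegs, with the jaw face against it.
- **Other things:** a comparison with the first scene picture showed no change at the ribs or the hump mould.
- **Robot:** the arm is clear of everything and the wrist force is about 0. The last reading was at about 36 s of the 61 s allowed.

**What disagreed:** the task says the crank stays where it is left. After each of three releases it sprang back to about 8.47, measured by the wrist camera. I released it by opening the fingers, by sliding off the handle, and by easing off the load first. That is past the "about 8.4" gripping point but below the 8.7 given as firm.

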